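# Load the mortar: box sugar and the last nuts

### The job

Load the granite mortar for pounding: slide the lid out of the wooden box's grooves until it clears, lay it flat on the mat, and put every sugar puck from the box into the mortar. One of the two matching tins is well filled with macadamia nuts and the other holds only the last one or two: lift a tin clear of the mat, lean it slowly part way (some 30 to 45 degrees) and hold it still for a second to feel how full it is, and once you have felt the one with the last nuts, tip it out over the mortar so that all its nuts land in the bowl. The fuller tin keeps all its nuts; finish with both tins standing upright on the mat, and leave the pestle and the measuring cups where they are.

Things in the scene. Friction and masses are not known exactly. Their poses are not given: they have to be found in the camera images.
- mortar: Heavy dark granite mortar, does not move. 152 mm across the rim, 95 mm tall, round bowl inside about 120 mm across at the mouth narrowing to about 95 mm at its floor, which is 24 mm above the mortar's foot. Origin at the centre of its underside, which stands on the mat; z up.
- box: Fixed wooden box, 166 mm (x) by 128 mm (y) by 50 mm tall, with a lid in grooves along its two long sides. The grooves are open at the -x end (towards the robot): the lid slides out along the box's -x. Inner floor 6 mm above the underside; clear opening 154 mm by 98 mm. Origin at the centre of its underside, on the mat; z up. The mat's top is 3 mm above the work surface.
- lid: Loose wooden lid, 156 mm (x) by 108 mm (y) by 5 mm, 90 g; a dark grip bar 14 mm (x) by 44 mm (y) by 16 mm tall stands across its middle. Origin at the centre of its underside, z up. Starts in the box's grooves, underside 38 mm above the box's, 2 mm side play, shut or up to 22 mm open; clear of them when its centre is over 161 mm from the box's centre along the box's -x.
- puck1: Brown palm-sugar puck, a disc 32 mm in diameter and 20 mm tall, about 22 g, lying flat in the box to begin with. Origin at the centre of its underside. Two to four of the four pucks are there; the state gives None for an absent one.
- puck2: Brown palm-sugar puck, a disc 32 mm in diameter and 20 mm tall, about 22 g, lying flat in the box to begin with. Origin at the centre of its underside. Two to four of the four pucks are there; the state gives None for an absent one.
- puck3: Brown palm-sugar puck, a disc 32 mm in diameter and 20 mm tall, about 22 g, lying flat in the box to begin with. Origin at the centre of its underside. Two to four of the four pucks are there; the state gives None for an absent one.
- puck4: Brown palm-sugar puck, a disc 32 mm in diameter and 20 mm tall, about 22 g, lying flat in the box to begin with. Origin at the centre of its underside. Two to four of the four pucks are there; the state gives None for an absent one.
- tin_1: One of two identical opaque open square tins, red, brass rims, yellow panels: 66 mm square outside (2.5 mm walls and floor), 100 mm tall, 150 g empty. Origin at the centre of the underside, z up through the mouth, x and y square to its faces. One tin holds seven nuts (75 mm deep), the other one or two; they swap places at random. Nuts roll out at about 105 degrees from upright.
- tin_2: One of two identical opaque open square tins, red, brass rims, yellow panels: 66 mm square outside (2.5 mm walls and floor), 100 mm tall, 150 g empty. Origin at the centre of the underside, z up through the mouth, x and y square to its faces. One tin holds seven nuts (75 mm deep), the other one or two; they swap places at random. Nuts roll out at about 105 degrees from upright.
- nut1: Macadamia nut in its shell, a brown ball, 29 mm in diameter, 14 g; origin at its centre. It begins in one of the two tins. May be absent (None).
- nut2: Macadamia nut in its shell, a brown ball, 29 mm in diameter, 14 g; origin at its centre. It begins in one of the two tins. May be absent (None).
- nut3: Macadamia nut in its shell, a brown ball, 29 mm in diameter, 14 g; origin at its centre. It begins in one of the two tins.
- nut4: Macadamia nut in its shell, a brown ball, 29 mm in diameter, 14 g; origin at its centre. It begins in one of the two tins.
- nut5: Macadamia nut in its shell, a brown ball, 29 mm in diameter, 14 g; origin at its centre. It begins in one of the two tins.
- nut6: Macadamia nut in its shell, a brown ball, 29 mm in diameter, 14 g; origin at its centre. It begins in one of the two tins.
- nut7: Macadamia nut in its shell, a brown ball, 29 mm in diameter, 14 g; origin at its centre. It begins in one of the two tins.
- nut8: Macadamia nut in its shell, a brown ball, 29 mm in diameter, 14 g; origin at its centre. It begins in one of the two tins.
- nut9: Macadamia nut in its shell, a brown ball, 29 mm in diameter, 14 g; origin at its centre. It begins in one of the two tins.
- pestle: Dark granite pestle lying on the mat, 153 mm long, at most 40 mm thick, 420 g; x along it, origin on its axis near the middle. Bystander: leave it alone.
- canister: Closed stainless steel canister with a press-button seal, full and heavy (it does not move), 106 mm across, 136 mm tall; origin at the centre of its underside. Bystander: leave it alone.
- cup_set: Nested set of green plastic measuring cups, 80 mm across, 40 mm tall, handles sticking out 110 mm along its x. Origin at the centre of its underside. Bystander: leave it alone.

How it is judged (in metres and radians):
On the way, in this order (a step that is already met when the one before it is completed fails the run):
1. the tin with the last nuts has been lifted clear of the mat, leaned 20 to 63 degrees and held nearly still there for half a second, its nuts still inside (angle between tin_1's own z axis and vertical between 0.35 and 1.1 rad and height (world z) of tin_1 above 0.02 m and angular speed of tin_1 below 0.3 rad/s and z of nut1 in the frame of tin_1 between 0 and 0.1 m and x of nut1 in the frame of tin_1 between -0.033 and 0.033 m and y of nut1 in the frame of tin_1 between -0.033 and 0.033 m and z of nut2 in the frame of tin_1 between 0 and 0.1 m and x of nut2 in the frame of tin_1 between -0.033 and 0.033 m and y of nut2 in the frame of tin_1 between -0.033 and 0.033 m), for 0.5 s.
2. that tin is tipped to 80 degrees or more with its base within 200 mm of the mortar's centre (angle between tin_1's own z axis and vertical above 1.4 rad and horizontal distance between tin_1 and mortar below 0.2 m and height (world z) of tin_1 above 0.08 m), for 0.1 s.
At the end, for the whole second after the job is handed in: Every sugar puck present and every nut of the nearly empty tin lies at rest in the mortar's bowl (within 66 mm of its axis, origin below 100 mm); all seven nuts of the fuller tin are still in it; both tins stand upright on the mat (within 0.1 rad); the lid lies flat on the mat (horizontal distance between each of nut1, nut2, puck1, puck2, puck3, puck4 and mortar below 0.066 m and height (world z) of nut1 between 0.02 and 0.1 m and linear speed of each of nut1, nut2, puck1, puck2, puck3, puck4 below 0.08 m/s and height (world z) of nut2 between 0.02 and 0.1 m and height (world z) of puck1 between 0.02 and 0.1 m and height (world z) of puck2 between 0.02 and 0.1 m and height (world z) of puck3 between 0.02 and 0.1 m and height (world z) of puck4 between 0.02 and 0.1 m and z of nut3 in the frame of tin_2 between 0 and 0.1 m and x of nut3 in the frame of tin_2 between -0.033 and 0.033 m and y of nut3 in the frame of tin_2 between -0.033 and 0.033 m and z of nut4 in the frame of tin_2 between 0 and 0.1 m and x of nut4 in the frame of tin_2 between -0.033 and 0.033 m and y of nut4 in the frame of tin_2 between -0.033 and 0.033 m and z of nut5 in the frame of tin_2 between 0 and 0.1 m and x of nut5 in the frame of tin_2 between -0.033 and 0.033 m and y of nut5 in the frame of tin_2 between -0.033 and 0.033 m and z of nut6 in the frame of tin_2 between 0 and 0.1 m and x of nut6 in the frame of tin_2 between -0.033 and 0.033 m and y of nut6 in the frame of tin_2 between -0.033 and 0.033 m and z of nut7 in the frame of tin_2 between 0 and 0.1 m and x of nut7 in the frame of tin_2 between -0.033 and 0.033 m and y of nut7 in the frame of tin_2 between -0.033 and 0.033 m and z of nut8 in the frame of tin_2 between 0 and 0.1 m and x of nut8 in the frame of tin_2 between -0.033 and 0.033 m and y of nut8 in the frame of tin_2 between -0.033 and 0.033 m and z of nut9 in the frame of tin_2 between 0 and 0.1 m and x of nut9 in the frame of tin_2 between -0.033 and 0.033 m and y of nut9 in the frame of tin_2 between -0.033 and 0.033 m and angle between each of tin_1, tin_2's own z axis and vertical below 0.1 rad and height (world z) of each of tin_1, tin_2 below 0.01 m and linear speed of each of tin_1, tin_2, lid below 0.05 m/s and angle between lid's own z axis and vertical below 0.12 rad and height (world z) of lid below 0.012 m); the robot touches nothing.
It fails at once if the pestle is shifted by more than 30 mm (distance of pestle from where it was at the start of the episode above 0.03 m).
It fails at once if the cup set is shifted by more than 30 mm (distance of cup_set from where it was at the start of the episode above 0.03 m).
It fails at once if the fuller tin is tipped beyond 75 degrees (angle between tin_2's own z axis and vertical above 1.3 rad).
Of nut1, nut2 only 1 to 2 are there at a start; the rules pass over those that are not, and their reading is None.
Of puck1, puck2, puck3, puck4 only 2 to 4 are there at a start; the rules pass over those that are not, and their reading is None.
At some moment in a run one of lid, puck1, puck2, puck3, puck4 may be knocked a few centimetres aside while the robot is not near it.
It also fails if it takes over 210 s, if anything falls off the work surface, if the arm or the gripper's body presses on something with over 40 N, if the wrist force passes 120 N, or if a joint passes its speed limit or range.

### The arm

A 6-joint arm with a two-finger parallel gripper is mounted at the origin on the work surface. World frame = base frame: x ahead of the robot, y to its left, z up, the work surface at z = 0. Lengths are in mm, angles in rad, forces in N, time in s.
With the tool pointing down it reaches from about 350 to 1000 mm from the base axis. Payload 7.1 kg.
Tool frame: the origin (TCP) lies midway between the tips of the shut fingers; the grasp point (between the pads) lies 19 mm behind it; z points along the fingers, x is the direction in which the jaws open and shut, and the axes are right-handed (so a half turn about z gives the same grasp; the last joint's range is limited). The gripper opens to 85 mm and grips with 20 to 120 N. Pads are 22 mm wide; open, the fingers measure 114 mm over their backs; the gripper's body (76 mm by 85 mm) begins 54 mm behind the grasp point. The pads swing forward as they close: fully open they stand 13 mm farther back than shut.
Start: joints at [-1.186, 0.423, 1.63, -0, 1.089, -0.019], TCP at [245.588, -574.71, 231.319] pointing down, gripper open.
Joint ranges: [-3, 3], [-0.9, 2.11], [0.09, 2.58], [-1.31, 4.45], [0.11, 2.69], [-2.54, 2.54]. Speed limits (rad/s): [2.39, 2.39, 3.01, 3.14, 3.14, 3.14].

### API

Orientations are given as a unit quaternion [w, x, y, z].
In Python, from station import env, read_camera, camera_model, nets gives the robot as it stands. The module is installed in compiled form; this text tells all that it offers.
- The arm moves only by the tool apply_moves, never from a script. Its argument "commands" is a list of rows, each an object of numbers: "tx", "ty", "tz": the shift along the tool's x, y, z normalised to -1 to 1, where 1 is 0.025 m; "roll": the turn about the tool's z normalised to -1 to 1, where 1 is 0.15 rad; "gripper": the gripper command: -1 is shut, 1 is fully open, values between are in proportion. In form: [{"tx": .., "ty": .., "tz": .., "roll": .., "gripper": ..}, ...]. A call has 1 to 12 rows; each row shifts and turns the commanded pose from where the row before left it, along the tool's axes as they then stand; what a row does not reach is not made up. A row lasts 1/8 s, in which the tool goes at most 62.5 mm and 10.7 degrees, less where a joint would pass 70% of its speed; a pose out of reach is approached as far as the arm can. A call with a number of a shift or a turn outside -1 to 1 is refused whole. A call with a gripper value outside its range is refused whole. The fingers move at their own pace and stop on an object; "squeeze" is the grip in N (left out, the last holds). Time passes only in rows, so rows that do not move let the fingers close. It gives the time, the measured TCP pose, the force and the opening at its end, in the units of the state.
- env.read_state(): the state, without advancing time (a new reading comes with each control period).
- read_camera(name): name is "scene" or "top"; returns (picture, depth): 480x640x3 uint8, blue, green, red; 480x640 float32, mm along the optical axis (not along the pixel's ray), 0 where there is no reading.
- camera_model(name): a dict with "camera_matrix" (3x3 intrinsics, pixels), "dist" ([k1, k2, p1, p2, k3] as OpenCV has them; the pictures are not rectified), "R" (3x3) and "t" (3): a world point X has camera coordinates R X + t. Camera axes: x right, y down, z forward; pixel columns grow to the right and rows downward; lengths in mm; the calibration is good to about 2 mm. A picture is of the moment at which its call begins. camera_model takes no time and is no camera call.
- env.job_done(): hands the job in, once; it reports no verdict.
Trained networks look in the newest picture that a camera, given by its name, has taken for a name from the list of things; names that differ only in an ending like _2 or _b are one class to them, and where a whole thing is asked for, a point or a joint stands for the part that bears it (a point fixed in the world has none). Each returns a list of dicts, best first, with "score" (0 to 1); they miss things now and then, are a little off and sometimes report something else, mostly with a low value. They report only what shows in the picture. A call takes as long as a camera call.
- nets.search_frame(camera, label): "xy" ([column, row] in pixels, amid what is visible of it).
- nets.cut_out(camera, label): "pixels" (480x640 bool, what is visible of it) and "xy" ([column, row] in pixels, amid what is visible of it).
- nets.place_of(camera, label): "xy" ([column, row] in pixels: a listed point, or the origin of a listed thing).
The state is a dict: "t": time; "joint_pos": joint angles; "dq": joint speeds; "tau": joint torques, N m; "position": TCP position; "orientation": TCP orientation; "wrist_force": force on the tool from outside, world axes, zero at the start; "moment": the same for the moment, N m; "width": opening from 0.0 (shut) to 1.0 (fully open).
Only numpy, scipy, OpenCV 4.12 (cv2) and the standard library are available. Lean on these libraries where they do the work, as an engineer would, in place of code of your own. Each camera call takes 0.05 s, during which the arm holds its last target. There are 200 camera calls.

## Working session

There is one attempt and no reset: what is moved stays moved. The work goes in short steps, Python scripts to look and compute and a tool call to move; the robot and the scene stay as the last step left them, time stands still between calls to the robot, and variables do not carry over. Pictures are saved under pics/ and viewed, about 12 in all and at most 16, crops included, and the job is handed in when it is done.

Besides the shell and the picture viewer there is one more tool, called after "Emit:" as name([rows], argument=value, ...), one row to a line, values as JSON. apply_moves: Moves the arm, as the interface text tells. Its arguments: {"type":"object","properties":{"commands":{"type":"array"},"squeeze":{"type":"number"}},"required":["commands"]}

```bash
mkdir -p pics
cat > h.py <<'E'
import numpy as np, cv2
from station import env, read_camera, camera_model, nets
def ray(cam,xy):
    m=camera_model(cam);R=np.array(m["R"]);t=np.array(m["t"]).ravel()
    p=cv2.undistortPoints(np.array([[xy]],float),np.array(m["camera_matrix"]),np.array(m["dist"]))[0,0]
    return R,t,p
def onz(cam,xy,z):
    R,t,p=ray(cam,xy);o=-R.T@t;d=R.T@np.array([p[0],p[1],1.]);return o+d*(z-o[2])/d[2]
def cloud(cam,D,mask):
    v,u=np.nonzero(mask&(D>0));m=camera_model(cam);R=np.array(m["R"]);t=np.array(m["t"]).ravel()
    p=cv2.undistortPoints(np.stack([u,v],1).astype(float)[:,None],np.array(m["camera_matrix"]),np.array(m["dist"]))[:,0]
    z=D[v,u];return (np.c_[p*z[:,None],z]-t)@R
def proj(cam,X):
    m=camera_model(cam);return cv2.projectPoints(np.array(X,float).reshape(-1,3),cv2.Rodrigues(np.array(m["R"]))[0],np.array(m["t"]).ravel(),np.array(m["camera_matrix"]),np.array(m["dist"]))[0][:,0]
def st():
    s=env.read_state();print({k:np.round(v,3).tolist() for k,v in s.items() if k in("t","joint_pos","position","orientation","wrist_force","moment","width")})
E
ls
python3 - <<'E'
from h import *
st()
for c in("scene","top"):
    I,D=read_camera(c);cv2.imwrite(f"pics/a_{c}.png",I)
    m=camera_model(c);print(c,np.round(-np.array(m["R"]).T@np.array(m["t"]).ravel()),np.array(m["R"])[2])
    for l in("mortar","box","lid","tin_1","pestle","canister","cup_set"):
        for r in nets.cut_out(c,l)[:3]:
            if r["score"]<.3: continue
            P=cloud(c,D,r["pixels"]);print(l,round(r["score"],2),np.round(r["xy"]),np.round(np.median(P,0)),np.round(np.percentile(P,2,0)),np.round(np.percentile(P,98,0)))
E
```

```text
h.py
pics
{'t': 0.0, 'joint_pos': [-1.186, 0.424, 1.631, 0.0, 1.089, -0.019], 'position': [245.402, -574.207, 230.514], 'orientation': [-0.0, 0.835, -0.551, -0.001], 'wrist_force': [-0.698, 0.545, -0.563], 'moment': [0.017, -0.02, -0.027], 'width': 1.002}
scene [1348.    6.  775.] [-0.72384375 -0.01318861 -0.68983787]
mortar 0.87 [294. 220.] [531. -67.  72.] [ 482. -133.   19.] [623.   0. 100.]
box 0.84 [192. 246.] [ 624. -283.   44.] [ 473. -368.    4.] [ 636. -232.   56.]
lid 0.61 [190. 225.] [ 551. -303.   47.] [ 471. -353.   44.] [ 615. -256.   62.]
lid 0.36 [330. 186.] [381.   8.  36.] [341. -13.   5.] [434.  31.  43.]
tin_1 0.86 [461. 201.] [474. 318.  68.] [410. 283.   8.] [490. 358. 103.]
tin_1 0.6 [410. 264.] [677. 169.  66.] [613. 136.   5.] [682. 202. 104.]
pestle 0.82 [333. 185.] [381.   8.  36.] [347. -10.  22.] [429.  31.  42.]
canister 0.76 [247. 294.] [ 796. -134.  124.] [ 719. -186.    8.] [816. -90. 139.]
cup_set 0.95 [348. 322.] [785.  49.  39.] [722.   6.   3.] [864.  85.  44.]
top [ 498.   -5. 1036.] [ 0.0907684   0.02019381 -0.99566727]
mortar 0.95 [372. 268.] [552. -69.  51.] [ 482. -133.   24.] [617.   1. 101.]
box 0.83 [478. 269.] [ 555. -251.   52.] [ 466. -368.    8.] [ 632. -232.   57.]
lid 0.8 [507. 276.] [ 544. -303.   46.] [ 470. -353.   42.] [ 620. -254.   62.]
tin_1 0.78 [230. 208.] [652. 179.  46.] [612. 137.   3.] [679. 203. 105.]
tin_1 0.69 [139. 336.] [444. 325.  69.] [408. 283.   7.] [487. 362. 106.]
pestle 0.75 [331. 350.] [414.  -4.  37.] [344. -37.  27.] [478.  28.  45.]
canister 0.61 [413. 142.] [ 753. -134.  131.] [ 714. -184.   17.] [810. -89. 140.]
cup_set 0.86 [304. 139.] [780.  51.  39.] [728.   9.   5.] [862.  85.  45.]
```

View pics/a_top.png

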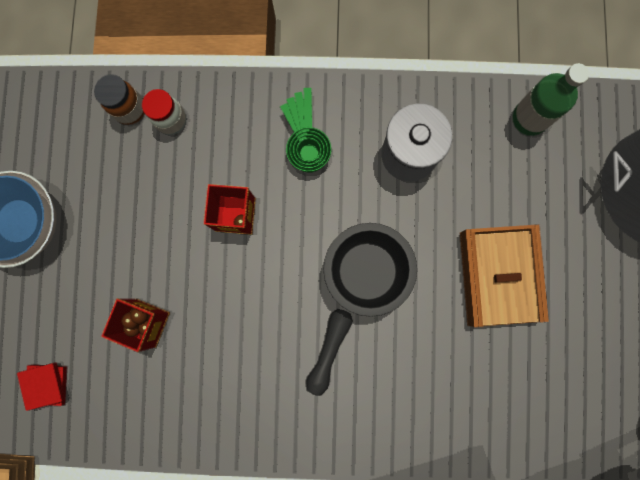

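View pics/a_scene.png

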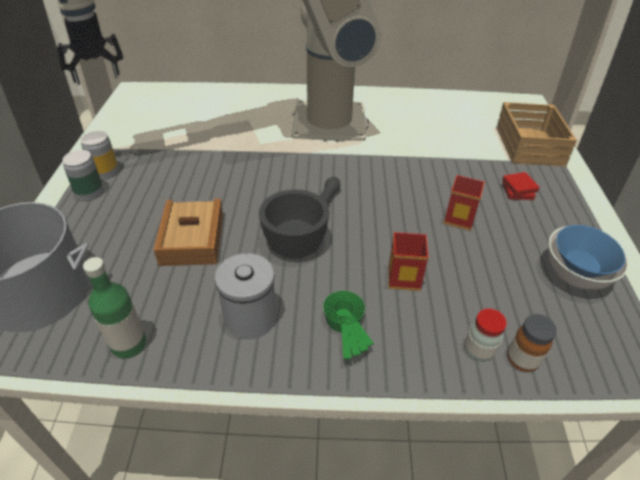

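Run:
```python
from h import *
I,D=read_camera("top")
def fit(l,zlo,zhi,k=1,near=None):
    for r in nets.cut_out("top",l)[:k]:
        P=cloud("top",D,r["pixels"]);P=P[(P[:,2]>zlo)&(P[:,2]<zhi)]
        print(l,len(P),np.round(P[:,2].mean(),1),cv2.minAreaRect(P[:,:2].astype(np.float32)))
fit("lid",40,50);fit("box",48,58);fit("lid",57,70);fit("tin_1",95,110,2);fit("mortar",90,105)
P=cloud("top",D,np.ones_like(D,bool))
Q=P[(P[:,2]>57)&(P[:,2]<70)&(abs(P[:,0]-545)<60)&(abs(P[:,1]+303)<45)];print(len(Q),cv2.minAreaRect(Q[:,:2].astype(np.float32)),Q[:,2].max())
for l in("mortar","lid"):
    print(l,[np.round(onz("top",r["xy"],z)) for r,z in zip(nets.place_of("top",l)[:1],[3 if l=="mortar" else 41])])
```

```text
box 1999 53.0 ((548.5933227539062, -301.3483581542969), (165.82342529296875, 129.76246643066406), 5.618191242218018)
tin_1 354 102.1 ((646.1495361328125, 170.88937377929688), (66.2885513305664, 67.71402740478516), 86.69062042236328)
tin_1 470 102.3 ((447.6007080078125, 323.4593505859375), (68.37627410888672, 68.64788818359375), 70.32433319091797)
mortar 2453 97.9 ((549.7054443359375, -66.25808715820312), (150.43609619140625, 150.38987731933594), 20.112621307373047)
218 ((556.0924072265625, -320.6016540527344), (30.786354064941406, 86.45185089111328), 34.6551628112793) 66.63539230464868
mortar [array([548., -67.,   3.])]
lid [array([ 538., -305.,   41.])]
```

Run:
```python
from h import *
I,D=read_camera("top")
print(onz("top",(508,278),60))
P=cloud("top",D,np.ones_like(D,bool)); 
m=np.zeros(D.shape,bool);m[270:287,492:526]=1
Q=cloud("top",D,m&(I.max(2)<90));Q=Q[Q[:,2]>55];print(len(Q),cv2.minAreaRect(Q[:,:2].astype(np.float32)))
```

```text
[ 542.83414726 -301.9017165    60.        ]
195 ((543.2811889648438, -301.3056335449219), (13.503156661987305, 42.1170654296875), 5.372150897979736)
```

Emit:
apply_moves([
  {"roll": -1, "gripper": 1},
  {"roll": -1, "gripper": 1},
  {"roll": -1, "gripper": 1},
  {"roll": -1, "gripper": 1},
  {"roll": -1, "gripper": 1},
  {"roll": -1, "gripper": 1},
  {"roll": -1, "gripper": 1},
  {"roll": -0.4, "gripper": 1},
])

```text
$.commands[0]: bad value
```

Emit:
apply_moves([
  {"tx": 0, "ty": 0, "tz": 0, "roll": -1, "gripper": 1},
  {"tx": 0, "ty": 0, "tz": 0, "roll": -1, "gripper": 1},
  {"tx": 0, "ty": 0, "tz": 0, "roll": -1, "gripper": 1},
  {"tx": 0, "ty": 0, "tz": 0, "roll": -1, "gripper": 1},
  {"tx": 0, "ty": 0, "tz": 0, "roll": -1, "gripper": 1},
  {"tx": 0, "ty": 0, "tz": 0, "roll": -1, "gripper": 1},
  {"tx": 0, "ty": 0, "tz": 0, "roll": -1, "gripper": 1},
  {"tx": 0, "ty": 0, "tz": 0, "roll": -1, "gripper": 1},
  {"tx": 0, "ty": 0, "tz": 0, "roll": -0.41, "gripper": 1},
  {"tx": 0, "ty": 0, "tz": 0, "roll": 0, "gripper": 1},
])

```text
t: 2.5
position: [245.6, -574.7, 231.3]
orientation: [-0.0, 0.999, 0.047, -0.0]
wrist_force: [0.9, -0.0, 0.8]
width: 1.0
```

Emit:
apply_moves([
  {"tx": 1, "ty": -0.8, "tz": 0, "roll": 0, "gripper": 1},
  {"tx": 1, "ty": -0.8, "tz": 0, "roll": 0, "gripper": 1},
  {"tx": 1, "ty": -0.8, "tz": 0, "roll": 0, "gripper": 1},
  {"tx": 1, "ty": -0.8, "tz": 0, "roll": 0, "gripper": 1},
  {"tx": 1, "ty": -0.8, "tz": 0, "roll": 0, "gripper": 1},
  {"tx": 1, "ty": -0.8, "tz": 0, "roll": 0, "gripper": 1},
  {"tx": 1, "ty": -0.8, "tz": 0, "roll": 0, "gripper": 1},
  {"tx": 1, "ty": -0.8, "tz": 0, "roll": 0, "gripper": 1},
  {"tx": 1, "ty": -0.8, "tz": 0, "roll": 0, "gripper": 1},
  {"tx": 1, "ty": -0.8, "tz": 0, "roll": 0, "gripper": 1},
  {"tx": 1, "ty": -0.8, "tz": 0, "roll": 0, "gripper": 1},
  {"tx": 1, "ty": -0.8, "tz": 0, "roll": 0, "gripper": 1},
])

```text
t: 4.0
position: [522.4, -306.7, 231.4]
orientation: [0.0, 0.999, 0.046, 0.0]
wrist_force: [-0.3, -0.1, 0.6]
width: 1.002
```

Emit:
apply_moves([
  {"tx": 0.87, "ty": -0.16, "tz": 0, "roll": 0, "gripper": 1},
  {"tx": 0, "ty": 0, "tz": 1, "roll": 0, "gripper": 0.2},
  {"tx": 0, "ty": 0, "tz": 1, "roll": 0, "gripper": 0},
  {"tx": 0, "ty": 0, "tz": 1, "roll": 0, "gripper": 0},
  {"tx": 0, "ty": 0, "tz": 1, "roll": 0, "gripper": 0},
  {"tx": 0, "ty": 0, "tz": 1, "roll": 0, "gripper": 0},
  {"tx": 0, "ty": 0, "tz": 1, "roll": 0, "gripper": 0},
  {"tx": 0, "ty": 0, "tz": 0, "roll": 0, "gripper": 0},
])

```text
t: 5.0
position: [541.8, -301.4, 79.4]
orientation: [-0.001, 0.999, 0.047, -0.002]
wrist_force: [0.3, -0.6, 0.4]
width: 0.496
```

Emit:
apply_moves([
  {"tx": 0.04, "ty": 0, "tz": 0.7, "roll": 0, "gripper": 0},
  {"tx": 0, "ty": 0, "tz": 0.5, "roll": 0, "gripper": 0},
  {"tx": 0, "ty": 0, "tz": 0, "roll": 0, "gripper": 0},
  {"tx": 0, "ty": 0, "tz": 0, "roll": 0, "gripper": -1},
  {"tx": 0, "ty": 0, "tz": 0, "roll": 0, "gripper": -1},
  {"tx": 0, "ty": 0, "tz": 0, "roll": 0, "gripper": -1},
  {"tx": 0, "ty": 0, "tz": 0, "roll": 0, "gripper": -1},
  {"tx": 0, "ty": 0, "tz": 0, "roll": 0, "gripper": -1},
], squeeze=40)

```text
t: 6.0
position: [544.3, -301.6, 52.0]
orientation: [0.0, 0.999, 0.047, 0.0]
wrist_force: [-0.3, -0.2, 5.3]
width: 0.148
```

Emit:
apply_moves([
  {"tx": -0.3, "ty": 0, "tz": 0, "roll": 0, "gripper": -1},
  {"tx": -0.6, "ty": 0, "tz": 0, "roll": 0, "gripper": -1},
  {"tx": -0.6, "ty": 0, "tz": 0, "roll": 0, "gripper": -1},
  {"tx": -0.6, "ty": 0, "tz": 0, "roll": 0, "gripper": -1},
  {"tx": -0.6, "ty": 0, "tz": 0, "roll": 0, "gripper": -1},
  {"tx": -0.6, "ty": 0, "tz": 0, "roll": 0, "gripper": -1},
  {"tx": -0.6, "ty": 0, "tz": 0, "roll": 0, "gripper": -1},
  {"tx": -0.6, "ty": 0, "tz": 0, "roll": 0, "gripper": -1},
  {"tx": -0.6, "ty": 0, "tz": 0, "roll": 0, "gripper": -1},
  {"tx": -0.6, "ty": 0, "tz": 0, "roll": 0, "gripper": -1},
  {"tx": -0.6, "ty": 0, "tz": 0, "roll": 0, "gripper": -1},
  {"tx": -0.6, "ty": 0, "tz": 0, "roll": 0, "gripper": -1},
])

```text
t: 7.5
position: [370.1, -317.0, 50.8]
orientation: [-0.001, 0.999, 0.047, -0.001]
wrist_force: [-0.1, 0.1, -1.3]
width: 0.148
```

Emit:
apply_moves([
  {"tx": -0.6, "ty": 0, "tz": 0, "roll": 0, "gripper": -1},
  {"tx": 0, "ty": 0, "tz": 0, "roll": 0, "gripper": -1},
  {"tx": 0, "ty": 0, "tz": 0, "roll": 0, "gripper": -1},
])

```text
t: 7.88
position: [357.4, -319.3, 51.3]
orientation: [0.0, 0.999, 0.047, 0.0]
wrist_force: [0.1, 0.2, -1.1]
width: 0.149
```

Run:
```python
from h import *
st()
I,D=read_camera("top");cv2.imwrite("pics/b.png",I[170:450,250:640])
for r in nets.cut_out("top","lid")[:1]:
    P=cloud("top",D,r["pixels"]);print(np.round(np.percentile(P,[5,50,95],axis=0)))
for r in nets.cut_out("top","puck1"):
    P=cloud("top",D,r["pixels"]);print(r["score"],r["xy"],np.round(P.mean(0)),np.round(onz("top",r["xy"],29)))
```

```text
{'t': 7.875, 'joint_pos': [-0.754, 0.52, 2.045, 0.0, 0.576, -0.848], 'position': [357.41, -319.267, 51.349], 'orientation': [0.0, 0.999, 0.047, 0.0], 'wrist_force': [0.102, 0.24, -1.091], 'moment': [-0.007, -0.07, -0.039], 'width': 0.149}
[[441. 330.  49.]
 [450. 340.  56.]
 [463. 349.  61.]]
0.75 [499.4, 263.3] [ 568. -296.   28.] [ 569. -296.   29.]
0.65 [496.9, 242.3] [ 604. -289.   28.] [ 606. -292.   29.]
0.64 [505.5, 286.8] [ 529. -304.   28.] [ 529. -307.   29.]
```

View pics/b.png

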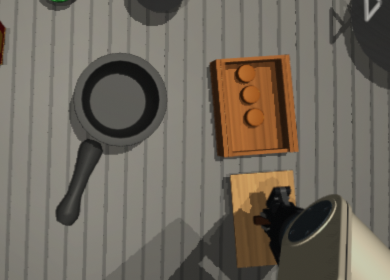

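Emit:
apply_moves([
  {"tx": 0, "ty": 0, "tz": 0.4, "roll": 0, "gripper": -1},
  {"tx": 0, "ty": 0, "tz": 0.4, "roll": 0, "gripper": -1},
  {"tx": 0, "ty": 0, "tz": 0.4, "roll": 0, "gripper": -1},
  {"tx": 0, "ty": 0, "tz": 0.3, "roll": 0, "gripper": -1},
  {"tx": 0, "ty": 0, "tz": 0, "roll": 0, "gripper": 0.2},
  {"tx": 0, "ty": 0, "tz": 0, "roll": 0, "gripper": 0.2},
  {"tx": 0, "ty": 0, "tz": 0, "roll": 0, "gripper": 0.2},
  {"tx": 0, "ty": 0, "tz": -1, "roll": 0, "gripper": 0.2},
  {"tx": 0, "ty": 0, "tz": -1, "roll": 0, "gripper": 0.2},
  {"tx": 0, "ty": 0, "tz": -1, "roll": 1, "gripper": 0.2},
  {"tx": 0, "ty": 0, "tz": -1, "roll": 1, "gripper": 0.2},
  {"tx": 0, "ty": 0, "tz": 0, "roll": 1, "gripper": 0.2},
])

```text
t: 9.52
position: [358.3, -320.0, 115.8]
orientation: [0.001, 0.984, -0.179, 0.002]
wrist_force: [-0.6, 1.4, 0.3]
width: 0.599
```

Emit:
apply_moves([
  {"tx": 0, "ty": 0, "tz": 0, "roll": 1, "gripper": 0.2},
  {"tx": 0, "ty": 0, "tz": 0, "roll": 1, "gripper": 0.2},
  {"tx": 0, "ty": 0, "tz": 0, "roll": 1, "gripper": 0.2},
  {"tx": 0, "ty": 0, "tz": 0, "roll": 1, "gripper": 0.2},
  {"tx": 0, "ty": 0, "tz": 0, "roll": 1, "gripper": 0.2},
  {"tx": 0, "ty": 0, "tz": 0, "roll": 1, "gripper": 0.2},
  {"tx": 0, "ty": 0, "tz": 0, "roll": 1, "gripper": 0.2},
  {"tx": 0, "ty": 0, "tz": 0, "roll": 0.47, "gripper": 0.2},
])

```text
t: 10.52
position: [357.2, -319.0, 113.9]
orientation: [-0.0, 0.739, -0.674, 0.0]
wrist_force: [-0.1, 0.3, 0.3]
width: 0.599
```

Emit:
apply_moves([
  {"tx": 0, "ty": -1, "tz": 0, "roll": 0, "gripper": 0.2},
  {"tx": 0, "ty": -1, "tz": 0, "roll": 0, "gripper": 0.2},
  {"tx": 0, "ty": -1, "tz": 0, "roll": 0, "gripper": 0.2},
  {"tx": 0, "ty": -1, "tz": 0, "roll": 0, "gripper": 0.2},
  {"tx": 0, "ty": -1, "tz": 0, "roll": 0, "gripper": 0.2},
  {"tx": 0, "ty": -1, "tz": 0, "roll": 0, "gripper": 0.2},
  {"tx": 0, "ty": -1, "tz": 0, "roll": 0, "gripper": 0.2},
  {"tx": 0, "ty": -1, "tz": 0, "roll": 0, "gripper": 0.2},
  {"tx": 0, "ty": -1, "tz": 0, "roll": 0, "gripper": 0.2},
  {"tx": -0.2, "ty": -0.94, "tz": 0, "roll": 0, "gripper": 0.2},
  {"tx": 0, "ty": 0, "tz": 0, "roll": 0, "gripper": 0.2},
  {"tx": 0, "ty": 0, "tz": 0, "roll": 0, "gripper": 0.2},
])

```text
t: 12.02
position: [603.2, -290.4, 113.5]
orientation: [0.0, 0.74, -0.673, -0.001]
wrist_force: [0.4, 0.7, 0.5]
width: 0.6
```

Run:
```python
from h import *
st()
I,D=read_camera("top")
for r in nets.cut_out("top","puck1"):
    P=cloud("top",D,r["pixels"]);print(r["score"],r["xy"],np.round(P.mean(0)),np.round(onz("top",r["xy"],29)))
for r in nets.cut_out("top","lid")[:1]:
    P=cloud("top",D,r["pixels"]);print(np.round(np.percentile(P,[3,50,97],axis=0)))
```

```text
{'t': 12.025, 'joint_pos': [-0.466, 0.626, 1.593, -0.0, 0.924, 1.01], 'position': [603.228, -290.391, 113.487], 'orientation': [0.0, 0.74, -0.673, -0.001], 'wrist_force': [0.412, 0.685, 0.458], 'moment': [-0.001, 0.034, 0.063], 'width': 0.6}
0.82 [498.5, 264.7] [ 567. -298.   26.] [ 567. -295.   29.]
0.57 [496.5, 247.1] [ 594. -287.   37.] [ 598. -291.   29.]
0.53 [507.5, 288.3] [ 529. -299.   33.] [ 526. -311.   29.]
[[ 283. -315.    5.]
 [ 374. -286.    8.]
 [ 430. -261.   22.]]
```

Emit:
apply_moves([
  {"tx": 0, "ty": -0.04, "tz": 1, "roll": 0, "gripper": 0.2},
  {"tx": 0, "ty": 0, "tz": 1, "roll": 0, "gripper": 0.2},
  {"tx": 0, "ty": 0, "tz": 1, "roll": 0, "gripper": 0.2},
  {"tx": 0, "ty": 0, "tz": 0.6, "roll": 0, "gripper": 0.2},
  {"tx": 0, "ty": 0, "tz": 0.4, "roll": 0, "gripper": 0.2},
  {"tx": 0, "ty": 0, "tz": 0, "roll": 0, "gripper": 0.2},
  {"tx": 0, "ty": 0, "tz": 0, "roll": 0, "gripper": -1},
  {"tx": 0, "ty": 0, "tz": 0, "roll": 0, "gripper": -1},
  {"tx": 0, "ty": 0, "tz": 0, "roll": 0, "gripper": -1},
  {"tx": 0, "ty": 0, "tz": 0, "roll": 0, "gripper": -1},
  {"tx": 0, "ty": 0, "tz": 0, "roll": 0, "gripper": -1},
])

```text
t: 13.55
position: [605.9, -290.8, 14.9]
orientation: [-0.0, 0.74, -0.673, 0.001]
wrist_force: [-0.6, -0.7, 5.9]
width: 0.359
```

Emit:
apply_moves([
  {"tx": 0, "ty": 0, "tz": -1, "roll": 0, "gripper": -1},
  {"tx": 0, "ty": 0, "tz": -1, "roll": 0, "gripper": -1},
  {"tx": 0, "ty": 0, "tz": -1, "roll": 0, "gripper": -1},
  {"tx": -1, "ty": 0, "tz": -1, "roll": 0, "gripper": -1},
  {"tx": -1, "ty": 0, "tz": -1, "roll": 0, "gripper": -1},
  {"tx": -1, "ty": 0.2, "tz": 0, "roll": 0, "gripper": -1},
  {"tx": -1, "ty": 0.2, "tz": 0, "roll": 0, "gripper": -1},
  {"tx": -1, "ty": 0.17, "tz": 0, "roll": 0, "gripper": -1},
  {"tx": -1, "ty": 0, "tz": 0, "roll": 0, "gripper": -1},
  {"tx": -1, "ty": 0, "tz": 0, "roll": 0, "gripper": -1},
  {"tx": -1, "ty": 0, "tz": 0, "roll": 0, "gripper": -1},
  {"tx": -1, "ty": 0, "tz": 0, "roll": 0, "gripper": -1},
])

```text
t: 15.05
position: [568.5, -66.2, 137.9]
orientation: [0.0, 0.74, -0.673, -0.001]
wrist_force: [-0.3, 0.0, -0.5]
width: 0.35
```

Emit:
apply_moves([
  {"tx": 0, "ty": 0, "tz": 0, "roll": 0, "gripper": -1},
  {"tx": 0, "ty": 0, "tz": 1, "roll": 0, "gripper": -1},
  {"tx": 0, "ty": 0, "tz": 1, "roll": 0, "gripper": -1},
  {"tx": 0, "ty": 0, "tz": 0.8, "roll": 0, "gripper": -1},
  {"tx": 0, "ty": 0, "tz": 0.8, "roll": 0, "gripper": -1},
  {"tx": 0, "ty": 0, "tz": 0, "roll": 0, "gripper": -1},
  {"tx": 0, "ty": 0, "tz": 0, "roll": 0, "gripper": 0},
  {"tx": 0, "ty": 0, "tz": 0, "roll": 0, "gripper": 0},
  {"tx": 0, "ty": 0, "tz": -0.5, "roll": 0, "gripper": 0.2},
  {"tx": 0, "ty": 0, "tz": -1, "roll": 0, "gripper": 0.2},
  {"tx": 0, "ty": 0, "tz": -1, "roll": 0, "gripper": 0.2},
  {"tx": 0, "ty": 0, "tz": -1, "roll": 0, "gripper": 0.2},
])

```text
t: 16.55
position: [570.7, -68.1, 138.8]
orientation: [-0.001, 0.74, -0.673, 0.001]
wrist_force: [1.2, -0.2, 0.6]
width: 0.599
```

Emit:
apply_moves([
  {"tx": 1, "ty": 0.1, "tz": 0, "roll": 0, "gripper": 0.2},
  {"tx": 1, "ty": 0.1, "tz": 0, "roll": 0, "gripper": 0.2},
  {"tx": 1, "ty": 0.1, "tz": 0, "roll": 0, "gripper": 0.2},
  {"tx": 1, "ty": 0.1, "tz": 0, "roll": 0, "gripper": 0.2},
  {"tx": 1, "ty": 0.1, "tz": 0, "roll": 0, "gripper": 0.2},
  {"tx": 1, "ty": 0.1, "tz": 0, "roll": 0, "gripper": 0.2},
  {"tx": 1, "ty": 0.1, "tz": 0, "roll": 0, "gripper": 0.2},
  {"tx": 1, "ty": 0.1, "tz": 0, "roll": 0, "gripper": 0.2},
  {"tx": 1, "ty": 0.1, "tz": 0, "roll": 0, "gripper": 0.2},
  {"tx": 0.13, "ty": 0.04, "tz": 1, "roll": 0, "gripper": 0.2},
  {"tx": 0, "ty": 0, "tz": 1, "roll": 0, "gripper": 0.2},
  {"tx": 0, "ty": 0, "tz": 1, "roll": 0, "gripper": 0.2},
])

```text
t: 18.05
position: [568.1, -298.3, 60.9]
orientation: [-0.0, 0.74, -0.673, 0.0]
wrist_force: [-0.2, 0.0, 0.1]
width: 0.602
```

Emit:
apply_moves([
  {"tx": 0, "ty": 0, "tz": 0, "roll": 0, "gripper": 0.2},
  {"tx": 0, "ty": 0, "tz": 0.9, "roll": 0, "gripper": 0.2},
  {"tx": 0, "ty": 0, "tz": 0.7, "roll": 0, "gripper": 0.2},
  {"tx": 0, "ty": 0, "tz": 0.34, "roll": 0, "gripper": 0.2},
  {"tx": 0, "ty": 0, "tz": 0, "roll": 0, "gripper": 0.2},
  {"tx": 0, "ty": 0, "tz": 0, "roll": 0, "gripper": -1},
  {"tx": 0, "ty": 0, "tz": 0, "roll": 0, "gripper": -1},
  {"tx": 0, "ty": 0, "tz": 0, "roll": 0, "gripper": -1},
  {"tx": 0, "ty": 0, "tz": 0, "roll": 0, "gripper": -1},
  {"tx": 0, "ty": 0, "tz": 0, "roll": 0, "gripper": -1},
])

```text
t: 19.3
position: [568.4, -297.5, 13.5]
orientation: [-0.0, 0.74, -0.673, 0.001]
wrist_force: [0.1, 0.4, 5.2]
width: 0.352
```

Emit:
apply_moves([
  {"tx": 0, "ty": 0, "tz": -1, "roll": 0, "gripper": -1},
  {"tx": 0, "ty": 0, "tz": -1, "roll": 0, "gripper": -1},
  {"tx": 0, "ty": 0, "tz": -1, "roll": 0, "gripper": -1},
  {"tx": -1, "ty": 0, "tz": -1, "roll": 0, "gripper": -1},
  {"tx": -1, "ty": 0, "tz": -1, "roll": 0, "gripper": -1},
  {"tx": -1, "ty": 0.2, "tz": 0, "roll": 0, "gripper": -1},
  {"tx": -1, "ty": 0.2, "tz": 0, "roll": 0, "gripper": -1},
  {"tx": -1, "ty": 0.34, "tz": 0, "roll": 0, "gripper": -1},
  {"tx": -1, "ty": 0, "tz": 0, "roll": 0, "gripper": -1},
  {"tx": -1, "ty": 0, "tz": 0, "roll": 0, "gripper": -1},
  {"tx": -1, "ty": 0, "tz": 0, "roll": 0, "gripper": -1},
  {"tx": -1, "ty": 0, "tz": 0, "roll": 0, "gripper": -1},
])

```text
t: 20.8
position: [527.2, -73.8, 137.2]
orientation: [0.0, 0.74, -0.673, -0.001]
wrist_force: [0.3, 0.2, -0.9]
width: 0.354
```

Emit:
apply_moves([
  {"tx": -0.33, "ty": 0, "tz": 0, "roll": 0, "gripper": -1},
  {"tx": 0, "ty": 0, "tz": 1, "roll": 0, "gripper": -1},
  {"tx": 0, "ty": 0, "tz": 1, "roll": 0, "gripper": -1},
  {"tx": 0, "ty": 0, "tz": 0.8, "roll": 0, "gripper": -1},
  {"tx": 0, "ty": 0, "tz": 0.8, "roll": 0, "gripper": -1},
  {"tx": 0, "ty": 0, "tz": 0, "roll": 0, "gripper": -1},
  {"tx": 0, "ty": 0, "tz": 0, "roll": 0, "gripper": 0},
  {"tx": 0, "ty": 0, "tz": 0, "roll": 0, "gripper": 0},
  {"tx": 0, "ty": 0, "tz": -0.5, "roll": 0, "gripper": 0.2},
  {"tx": 0, "ty": 0, "tz": -1, "roll": 0, "gripper": 0.2},
  {"tx": 0, "ty": 0, "tz": -1, "roll": 0, "gripper": 0.2},
  {"tx": 0, "ty": 0, "tz": -1, "roll": 0, "gripper": 0.2},
])

```text
t: 22.3
position: [527.0, -66.8, 137.1]
orientation: [-0.0, 0.74, -0.673, 0.0]
wrist_force: [-0.4, -0.2, 0.2]
width: 0.603
```

Run:
```python
from h import *
st()
I,D=read_camera("top")
for r in nets.cut_out("top","puck1"):
    P=cloud("top",D,r["pixels"]);print(r["score"],r["xy"],np.round(P.mean(0)),np.round(onz("top",r["xy"],29)))
```

```text
{'t': 22.3, 'joint_pos': [-0.148, 0.421, 1.903, 0.0, 0.818, 1.327], 'position': [527.033, -66.796, 137.112], 'orientation': [-0.0, 0.74, -0.673, 0.0], 'wrist_force': [-0.448, -0.193, 0.246], 'moment': [0.016, -0.01, -0.022], 'width': 0.603}
0.78 [503.4, 285.8] [ 528. -304.   27.] [ 531. -303.   29.]
```

Emit:
apply_moves([
  {"tx": 1, "ty": 0.1, "tz": 0, "roll": 0, "gripper": 0.2},
  {"tx": 1, "ty": 0.1, "tz": 0, "roll": 0, "gripper": 0.2},
  {"tx": 1, "ty": 0.1, "tz": 0, "roll": 0, "gripper": 0.2},
  {"tx": 1, "ty": 0.1, "tz": 0, "roll": 0, "gripper": 0.2},
  {"tx": 1, "ty": 0.1, "tz": 0, "roll": 0, "gripper": 0.2},
  {"tx": 1, "ty": 0.1, "tz": 0, "roll": 0, "gripper": 0.2},
  {"tx": 1, "ty": 0.1, "tz": 0, "roll": 0, "gripper": 0.2},
  {"tx": 1, "ty": 0.1, "tz": 0, "roll": 0, "gripper": 0.2},
  {"tx": 1, "ty": 0, "tz": 0, "roll": 0, "gripper": 0.2},
  {"tx": 0.45, "ty": 0, "tz": 0.6, "roll": 0, "gripper": 0.2},
  {"tx": 0, "ty": 0, "tz": 1, "roll": 0, "gripper": 0.2},
  {"tx": 0, "ty": 0, "tz": 1, "roll": 0, "gripper": 0.2},
])

```text
t: 23.9
position: [529.3, -303.6, 68.6]
orientation: [0.0, 0.74, -0.673, -0.001]
wrist_force: [-0.0, 0.6, -0.0]
width: 0.599
```

Emit:
apply_moves([
  {"tx": 0, "ty": 0, "tz": 0.4, "roll": 0, "gripper": 0.2},
  {"tx": 0, "ty": 0, "tz": 0.8, "roll": 0, "gripper": 0.2},
  {"tx": 0, "ty": 0, "tz": 0.7, "roll": 0, "gripper": 0.2},
  {"tx": 0, "ty": 0, "tz": 0.38, "roll": 0, "gripper": 0.2},
  {"tx": 0, "ty": 0, "tz": 0, "roll": 0, "gripper": 0.2},
  {"tx": 0, "ty": 0, "tz": 0, "roll": 0, "gripper": -1},
  {"tx": 0, "ty": 0, "tz": 0, "roll": 0, "gripper": -1},
  {"tx": 0, "ty": 0, "tz": 0, "roll": 0, "gripper": -1},
  {"tx": 0, "ty": 0, "tz": 0, "roll": 0, "gripper": -1},
  {"tx": 0, "ty": 0, "tz": 0, "roll": 0, "gripper": -1},
])

```text
t: 25.15
position: [530.4, -304.2, 14.1]
orientation: [-0.0, 0.74, -0.673, 0.001]
wrist_force: [-0.9, 0.2, 6.2]
width: 0.354
```

Emit:
apply_moves([
  {"tx": 0, "ty": 0, "tz": -1, "roll": 0, "gripper": -1},
  {"tx": 0, "ty": 0, "tz": -1, "roll": 0, "gripper": -1},
  {"tx": 0, "ty": 0, "tz": -1, "roll": 0, "gripper": -1},
  {"tx": -1, "ty": 0, "tz": -1, "roll": 0, "gripper": -1},
  {"tx": -1, "ty": 0, "tz": -1, "roll": 0, "gripper": -1},
  {"tx": -1, "ty": -0.4, "tz": 0, "roll": 0, "gripper": -1},
  {"tx": -1, "ty": -0.4, "tz": 0, "roll": 0, "gripper": -1},
  {"tx": -1, "ty": -0.4, "tz": 0, "roll": 0, "gripper": -1},
  {"tx": -1, "ty": -0.43, "tz": 0, "roll": 0, "gripper": -1},
  {"tx": -1, "ty": 0, "tz": 0, "roll": 0, "gripper": -1},
  {"tx": -1, "ty": 0, "tz": 0, "roll": 0, "gripper": -1},
  {"tx": -1, "ty": 0, "tz": 0, "roll": 0, "gripper": -1},
])

```text
t: 26.65
position: [548.7, -75.2, 138.1]
orientation: [0.0, 0.74, -0.673, -0.0]
wrist_force: [0.4, -0.1, -0.1]
width: 0.354
```

Emit:
apply_moves([
  {"tx": -0.37, "ty": 0, "tz": 0, "roll": 0, "gripper": -1},
  {"tx": 0, "ty": 0, "tz": 0.7, "roll": 0, "gripper": -1},
  {"tx": 0, "ty": 0, "tz": 0.7, "roll": 0, "gripper": -1},
  {"tx": 0, "ty": 0, "tz": 0.8, "roll": 0, "gripper": -1},
  {"tx": 0, "ty": 0, "tz": 0.6, "roll": 0, "gripper": -1},
  {"tx": 0, "ty": 0, "tz": 0, "roll": 0, "gripper": -1},
  {"tx": 0, "ty": 0, "tz": 0, "roll": 0, "gripper": 0},
  {"tx": 0, "ty": 0, "tz": 0, "roll": 0, "gripper": 0},
  {"tx": 0, "ty": 0, "tz": -0.5, "roll": 0, "gripper": 0.2},
  {"tx": 0, "ty": 0, "tz": -1, "roll": 0, "gripper": 0.2},
  {"tx": 0, "ty": 0, "tz": -1, "roll": 0, "gripper": 0.2},
  {"tx": 0, "ty": 0, "tz": -1, "roll": 0, "gripper": 0.2},
])

```text
t: 28.15
position: [548.5, -66.8, 158.0]
orientation: [-0.0, 0.74, -0.673, 0.001]
wrist_force: [0.8, 0.6, 0.8]
width: 0.601
```

Emit:
apply_moves([
  {"tx": 0, "ty": 0, "tz": -1, "roll": 0, "gripper": 0.2},
  {"tx": -1, "ty": 0, "tz": -1, "roll": 0, "gripper": 0.2},
  {"tx": -1, "ty": 0, "tz": -1, "roll": 0, "gripper": 0.2},
  {"tx": -1, "ty": 0, "tz": -1, "roll": 0, "gripper": 0.2},
  {"tx": -1, "ty": 0, "tz": -1, "roll": 0, "gripper": 0.2},
  {"tx": -1, "ty": 0, "tz": 0, "roll": 0, "gripper": 1},
  {"tx": -1, "ty": 0, "tz": 0, "roll": 0, "gripper": 1},
  {"tx": -1, "ty": 0, "tz": 0, "roll": 0, "gripper": 1},
  {"tx": -1, "ty": 0, "tz": 0, "roll": 0, "gripper": 1},
])

```text
t: 29.28
position: [529.1, 133.1, 282.2]
orientation: [-0.001, 0.74, -0.673, 0.0]
wrist_force: [-0.3, 0.0, 0.7]
width: 1.004
```

Run:
```python
from h import *
st()
I,D=read_camera("top");cv2.imwrite("pics/c.png",I)
for r in nets.cut_out("top","puck1"):
    P=cloud("top",D,r["pixels"]);print(r["score"],r["xy"],np.round(P.mean(0)))
```

```text
{'t': 29.275, 'joint_pos': [0.225, 0.248, 1.759, -0.0, 1.133, 1.701], 'position': [529.072, 133.123, 282.25], 'orientation': [-0.001, 0.74, -0.673, 0.0], 'wrist_force': [-0.29, 0.014, 0.736], 'moment': [-0.009, 0.032, -0.068], 'width': 1.004}
0.83 [368.2, 272.2] [547. -65.  66.]
0.58 [370.1, 261.5] [571. -66.  47.]
```

View pics/c.png

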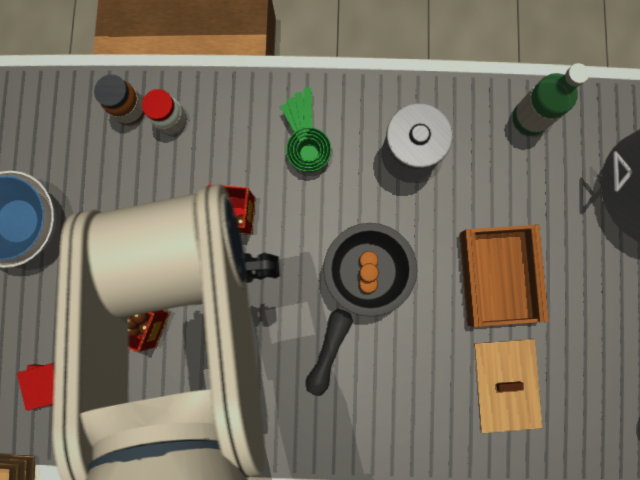

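Emit:
apply_moves([
  {"tx": 0, "ty": 1, "tz": 0, "roll": 0, "gripper": 1},
  {"tx": 0, "ty": 1, "tz": 0, "roll": 0, "gripper": 1},
  {"tx": 0, "ty": 1, "tz": 0, "roll": 0, "gripper": 1},
  {"tx": 0, "ty": 1, "tz": 0, "roll": 0, "gripper": 1},
  {"tx": 0, "ty": 1, "tz": 0, "roll": 0, "gripper": 1},
  {"tx": 0, "ty": 1, "tz": 0, "roll": 0, "gripper": 1},
  {"tx": 0, "ty": 1, "tz": 0, "roll": 0, "gripper": 1},
  {"tx": 0, "ty": 1, "tz": 0, "roll": 0, "gripper": 1},
  {"tx": 0, "ty": 1, "tz": 0, "roll": 0, "gripper": 1},
  {"tx": 0, "ty": 1, "tz": 0, "roll": 0, "gripper": 1},
])

```text
t: 30.62
position: [279.6, 108.0, 281.4]
orientation: [-0.0, 0.74, -0.673, 0.0]
wrist_force: [0.1, 0.8, -0.5]
width: 1.004
```

```bash
python3 -c "
from h import *
st()"
```

```text
{'t': 30.625, 'joint_pos': [0.329, -0.181, 2.21, -0.0, 1.112, 1.806], 'position': [279.626, 108.014, 281.383], 'orientation': [-0.0, 0.74, -0.673, 0.0], 'wrist_force': [0.106, 0.807, -0.546], 'moment': [0.077, 0.032, 0.105], 'width': 1.004}
```

Keep pushing inward to see what the arm does at a limit.

Emit:
apply_moves([
  {"tx": 0, "ty": 1, "tz": 0, "roll": 0, "gripper": 1},
  {"tx": 0, "ty": 1, "tz": 0, "roll": 0, "gripper": 1},
  {"tx": 0, "ty": 1, "tz": 0, "roll": 0, "gripper": 1},
  {"tx": 0, "ty": 1, "tz": 0, "roll": 0, "gripper": 1},
  {"tx": 0, "ty": 1, "tz": 0, "roll": 0, "gripper": 1},
])

```text
t: 31.25
position: [155.2, 96.2, 281.2]
orientation: [-0.001, 0.74, -0.673, 0.0]
wrist_force: [0.1, -0.0, 0.2]
width: 1.001
```

```bash
python3 -c "
from h import *
st()"
```

```text
{'t': 31.25, 'joint_pos': [0.49, -0.459, 2.37, -0.0, 1.228, 1.967], 'position': [155.209, 96.242, 281.164], 'orientation': [-0.001, 0.74, -0.673, 0.0], 'wrist_force': [0.092, -0.026, 0.229], 'moment': [0.041, 0.015, -0.006], 'width': 1.001}
```

Run:
```python
import numpy as np
d=[(.424,1.631,624.5,230.5),(.52,2.045,479.2,51.3),(.626,1.593,669.6,113.5),(.421,1.903,531.3,137.1),(.248,1.759,545.6,282.2),(-.181,2.21,299.7,281.4),(-.459,2.37,182.6,281.2)]
A=[];B=[]
for a,b,r,z in d:
    s=a+b
    A+=[[1,0,np.sin(a),np.sin(s),np.cos(s)],[0,1,np.cos(a),np.cos(s),-np.sin(s)]];B+=[r,z]
x,res,_,_=np.linalg.lstsq(np.array(A),np.array(B),rcond=None);print(x,np.abs(np.array(A)@x-B).max())
```

```text
[4.22859857e-01 1.20148455e+01 5.62188159e+02 4.84806314e+02
 7.72267470e+01] 0.3976025271574599
```

Emit:
apply_moves([
  {"tx": 0, "ty": -1, "tz": -1, "roll": 0, "gripper": 1},
  {"tx": 0, "ty": -1, "tz": -1, "roll": 0, "gripper": 1},
  {"tx": 0, "ty": -1, "tz": -1, "roll": 0, "gripper": 1},
  {"tx": 0, "ty": -1, "tz": -1, "roll": 0, "gripper": 1},
  {"tx": 0, "ty": -1, "tz": -1, "roll": 0, "gripper": 1},
  {"tx": 0, "ty": -1, "tz": -1, "roll": 0, "gripper": 1},
  {"tx": 0, "ty": -1, "tz": -1, "roll": 0, "gripper": 1},
  {"tx": 0, "ty": -1, "tz": -1, "roll": 0, "gripper": 1},
  {"tx": 0, "ty": -1, "tz": -1, "roll": 0, "gripper": 1},
  {"tx": 0, "ty": -1, "tz": -1, "roll": 0, "gripper": 1},
  {"tx": 0, "ty": -1, "tz": -1, "roll": 0, "gripper": 1},
  {"tx": 0, "ty": -1, "tz": -1, "roll": 0, "gripper": 1},
])

```text
t: 32.75
position: [454.8, 124.4, 582.4]
orientation: [-0.0, 0.74, -0.673, 0.0]
wrist_force: [0.4, 0.7, -0.0]
width: 1.0
```

Emit:
apply_moves([
  {"tx": 0, "ty": -1, "tz": -1, "roll": 0, "gripper": 1},
  {"tx": 0, "ty": -1, "tz": -1, "roll": 0, "gripper": 1},
  {"tx": 0, "ty": -1, "tz": -1, "roll": 0, "gripper": 1},
  {"tx": 0, "ty": -1, "tz": -1, "roll": 0, "gripper": 1},
  {"tx": 0, "ty": -1, "tz": -1, "roll": 0, "gripper": 1},
  {"tx": 0, "ty": -1, "tz": -1, "roll": 0, "gripper": 1},
  {"tx": 0, "ty": -1, "tz": -1, "roll": 0, "gripper": 1},
  {"tx": 0, "ty": -1, "tz": -1, "roll": 0, "gripper": 1},
  {"tx": 0, "ty": -1, "tz": -1, "roll": 0, "gripper": 1},
  {"tx": 0, "ty": -1, "tz": -1, "roll": 0, "gripper": 1},
  {"tx": 0, "ty": -1, "tz": -1, "roll": 0, "gripper": 1},
  {"tx": 0, "ty": -1, "tz": -1, "roll": 0, "gripper": 1},
])

```text
t: 34.25
position: [584.6, 117.5, 833.0]
orientation: [0.078, 0.736, -0.67, -0.06]
wrist_force: [0.4, 0.1, 0.5]
width: 1.0
```

```bash
python3 -c "
from h import *
st()"
```

```text
{'t': 34.25, 'joint_pos': [0.178, 0.562, 0.087, 0.001, 2.69, 1.655], 'position': [584.562, 117.474, 833.042], 'orientation': [0.078, 0.736, -0.67, -0.06], 'wrist_force': [0.359, 0.136, 0.515], 'moment': [0.013, -0.041, -0.047], 'width': 1.0}
```

Emit:
apply_moves([
  {"tx": 0, "ty": 0, "tz": 1, "roll": 0, "gripper": 1},
  {"tx": 0, "ty": 0, "tz": 1, "roll": 0, "gripper": 1},
  {"tx": 0, "ty": 0, "tz": 1, "roll": 0, "gripper": 1},
  {"tx": 0, "ty": 0, "tz": 1, "roll": 0, "gripper": 1},
  {"tx": 0, "ty": 0, "tz": 1, "roll": 0, "gripper": 1},
  {"tx": 0, "ty": 0, "tz": 1, "roll": 0, "gripper": 1},
  {"tx": 0, "ty": 0, "tz": 1, "roll": 0, "gripper": 1},
  {"tx": 0, "ty": 0, "tz": 1, "roll": 0, "gripper": 1},
])

```text
t: 35.25
position: [546.2, 111.0, 634.8]
orientation: [0.079, 0.736, -0.67, -0.061]
wrist_force: [0.4, 0.0, -0.5]
width: 1.005
```

```bash
python3 -c "
from h import *
st()"
```

```text
{'t': 35.25, 'joint_pos': [0.179, 0.234, 1.035, 0.0, 2.071, 1.655], 'position': [546.24, 110.992, 634.782], 'orientation': [0.079, 0.736, -0.67, -0.061], 'wrist_force': [0.403, 0.04, -0.542], 'moment': [-0.025, -0.11, 0.023], 'width': 1.005}
```

Emit:
apply_moves([
  {"tx": 0, "ty": -1, "tz": 0, "roll": 0, "gripper": 1},
  {"tx": 0, "ty": -1, "tz": 0, "roll": 0, "gripper": 1},
  {"tx": 0, "ty": -1, "tz": 0, "roll": 0, "gripper": 1},
  {"tx": 0, "ty": -1, "tz": 0, "roll": 0, "gripper": 1},
  {"tx": 0, "ty": -1, "tz": 0, "roll": 0, "gripper": 1},
  {"tx": 0, "ty": -1, "tz": 0, "roll": 0, "gripper": 1},
  {"tx": 0, "ty": -1, "tz": 0, "roll": 0, "gripper": 1},
  {"tx": 0, "ty": -1, "tz": 0, "roll": 0, "gripper": 1},
  {"tx": 0, "ty": -1, "tz": 0, "roll": 0, "gripper": 1},
  {"tx": 0, "ty": -1, "tz": 0, "roll": 0, "gripper": 1},
  {"tx": 0, "ty": -1, "tz": 0, "roll": 0, "gripper": 1},
  {"tx": 0, "ty": -1, "tz": 0, "roll": 0, "gripper": 1},
])

```text
t: 36.75
position: [824.6, 135.7, 559.7]
orientation: [0.078, 0.736, -0.67, -0.06]
wrist_force: [0.5, 0.8, -0.4]
width: 1.001
```

Emit:
apply_moves([
  {"tx": 0, "ty": -1, "tz": 0, "roll": 0, "gripper": 1},
  {"tx": 0, "ty": -1, "tz": 0, "roll": 0, "gripper": 1},
  {"tx": 0, "ty": -1, "tz": 0, "roll": 0, "gripper": 1},
  {"tx": 0, "ty": -1, "tz": 0, "roll": 0, "gripper": 1},
  {"tx": 0, "ty": -1, "tz": 0, "roll": 0, "gripper": 1},
  {"tx": 0, "ty": -1, "tz": 0, "roll": 0, "gripper": 1},
  {"tx": 0, "ty": -1, "tz": 0, "roll": 0, "gripper": 1},
  {"tx": 0, "ty": -1, "tz": 0, "roll": 0, "gripper": 1},
  {"tx": 0, "ty": -1, "tz": 0, "roll": 0, "gripper": 1},
  {"tx": 0, "ty": -1, "tz": 0, "roll": 0, "gripper": 1},
  {"tx": 0, "ty": -1, "tz": 0, "roll": 0, "gripper": 1},
  {"tx": 0, "ty": -1, "tz": 0, "roll": 0, "gripper": 1},
])

```text
t: 38.25
position: [934.6, 135.4, 431.2]
orientation: [0.02, 0.74, -0.673, -0.013]
wrist_force: [0.3, -1.2, -0.1]
width: 1.002
```

```bash
python3 -c "
from h import *
st()"
```

```text
{'t': 38.25, 'joint_pos': [0.133, 1.044, 0.087, -0.007, 2.058, 1.606], 'position': [934.634, 135.398, 431.239], 'orientation': [0.02, 0.74, -0.673, -0.013], 'wrist_force': [0.27, -1.19, -0.146], 'moment': [0.006, -0.025, 0.002], 'width': 1.002}
```

Emit:
apply_moves([
  {"tx": 0, "ty": -1, "tz": -0.4, "roll": 0, "gripper": 1},
  {"tx": 0, "ty": -1, "tz": -0.4, "roll": 0, "gripper": 1},
  {"tx": 0, "ty": -1, "tz": -0.4, "roll": 0, "gripper": 1},
  {"tx": 0, "ty": -1, "tz": -0.4, "roll": 0, "gripper": 1},
  {"tx": 0, "ty": -1, "tz": -0.3, "roll": 0, "gripper": 1},
  {"tx": 0, "ty": -1, "tz": -0.3, "roll": 0, "gripper": 1},
  {"tx": 0, "ty": -1, "tz": -0.3, "roll": 0, "gripper": 1},
  {"tx": 0, "ty": -1, "tz": -0.3, "roll": 0, "gripper": 1},
  {"tx": 0, "ty": -1, "tz": -0.2, "roll": 0, "gripper": 1},
  {"tx": 0, "ty": -1, "tz": -0.2, "roll": 0, "gripper": 1},
  {"tx": 0, "ty": -1, "tz": -0.2, "roll": 0, "gripper": 1},
  {"tx": 0, "ty": -1, "tz": -0.2, "roll": 0, "gripper": 1},
])

```text
t: 39.75
position: [995.7, 131.3, 428.9]
orientation: [-0.054, 0.738, -0.671, 0.049]
wrist_force: [0.7, 0.3, -1.1]
width: 1.001
```

```bash
python3 -c "
from h import *
st()"
```

```text
{'t': 39.75, 'joint_pos': [0.12, 1.049, 0.087, -0.004, 1.86, 1.594], 'position': [995.698, 131.343, 428.947], 'orientation': [-0.054, 0.738, -0.671, 0.049], 'wrist_force': [0.718, 0.317, -1.115], 'moment': [-0.061, 0.104, -0.013], 'width': 1.001}
```

Emit:
apply_moves([
  {"tx": 0, "ty": -1, "tz": -0.2, "roll": 0, "gripper": 1},
  {"tx": 0, "ty": -1, "tz": -0.2, "roll": 0, "gripper": 1},
  {"tx": 0, "ty": -1, "tz": -0.2, "roll": 0, "gripper": 1},
  {"tx": 0, "ty": -1, "tz": -0.2, "roll": 0, "gripper": 1},
  {"tx": 0, "ty": -1, "tz": -0.2, "roll": 0, "gripper": 1},
  {"tx": 0, "ty": -1, "tz": -0.2, "roll": 0, "gripper": 1},
  {"tx": 0, "ty": -1, "tz": -0.2, "roll": 0, "gripper": 1},
  {"tx": 0, "ty": -1, "tz": -0.2, "roll": 0, "gripper": 1},
  {"tx": 0, "ty": -1, "tz": -0.2, "roll": 0, "gripper": 1},
  {"tx": 0, "ty": -1, "tz": -0.2, "roll": 0, "gripper": 1},
  {"tx": 0, "ty": -1, "tz": -0.2, "roll": 0, "gripper": 1},
  {"tx": 0, "ty": -1, "tz": -0.2, "roll": 0, "gripper": 1},
])

```text
t: 41.25
position: [1046.9, 128.8, 457.2]
orientation: [-0.127, 0.73, -0.663, 0.111]
wrist_force: [-0.6, 0.7, 0.1]
width: 0.997
```

Emit:
apply_moves([
  {"tx": 0, "ty": -1, "tz": -0.1, "roll": 0, "gripper": 1},
  {"tx": 0, "ty": -1, "tz": -0.1, "roll": 0, "gripper": 1},
  {"tx": 0, "ty": -1, "tz": -0.1, "roll": 0, "gripper": 1},
  {"tx": 0, "ty": -1, "tz": -0.1, "roll": 0, "gripper": 1},
  {"tx": 0, "ty": -1, "tz": -0.1, "roll": 0, "gripper": 1},
  {"tx": 0, "ty": -1, "tz": -0.1, "roll": 0, "gripper": 1},
  {"tx": 0, "ty": -1, "tz": -0.1, "roll": 0, "gripper": 1},
  {"tx": 0, "ty": -1, "tz": -0.1, "roll": 0, "gripper": 1},
  {"tx": 0, "ty": -1, "tz": -0.1, "roll": 0, "gripper": 1},
  {"tx": 0, "ty": -1, "tz": -0.1, "roll": 0, "gripper": 1},
  {"tx": 0, "ty": -1, "tz": -0.1, "roll": 0, "gripper": 1},
  {"tx": 0, "ty": -1, "tz": -0.1, "roll": 0, "gripper": 1},
])

```text
t: 42.75
position: [1088.0, 126.9, 507.1]
orientation: [-0.198, 0.714, -0.649, 0.173]
wrist_force: [0.1, -0.2, -0.2]
width: 1.001
```

Emit:
apply_moves([
  {"tx": 0, "ty": -1, "tz": 0, "roll": 0, "gripper": 1},
  {"tx": 0, "ty": -1, "tz": 0, "roll": 0, "gripper": 1},
  {"tx": 0, "ty": -1, "tz": 0, "roll": 0, "gripper": 1},
  {"tx": 0, "ty": -1, "tz": 0, "roll": 0, "gripper": 1},
  {"tx": 0, "ty": -1, "tz": 0, "roll": 0, "gripper": 1},
  {"tx": 0, "ty": -1, "tz": 0, "roll": 0, "gripper": 1},
  {"tx": 0, "ty": -1, "tz": 0, "roll": 0, "gripper": 1},
  {"tx": 0, "ty": -1, "tz": 0, "roll": 0, "gripper": 1},
  {"tx": 0, "ty": -1, "tz": 0, "roll": 0, "gripper": 1},
  {"tx": 0, "ty": -1, "tz": 0, "roll": 0, "gripper": 1},
  {"tx": 0, "ty": -1, "tz": 0, "roll": 0, "gripper": 1},
  {"tx": 0, "ty": -1, "tz": 0, "roll": 0, "gripper": 1},
])

```text
t: 44.25
position: [1117.5, 125.0, 573.5]
orientation: [-0.265, 0.693, -0.629, 0.232]
wrist_force: [0.9, 0.3, -0.3]
width: 0.998
```

```bash
python3 -c "
from h import *
st()"
```

```text
{'t': 44.25, 'joint_pos': [0.098, 0.972, 0.087, 0.011, 1.362, 1.574], 'position': [1117.453, 124.963, 573.478], 'orientation': [-0.265, 0.693, -0.629, 0.232], 'wrist_force': [0.87, 0.336, -0.279], 'moment': [-0.008, 0.259, -0.024], 'width': 0.998}
```

Emit:
apply_moves([
  {"tx": 1, "ty": -0.8, "tz": 0, "roll": 0, "gripper": 1},
  {"tx": 1, "ty": -0.8, "tz": 0, "roll": 0, "gripper": 1},
  {"tx": 1, "ty": -0.8, "tz": 0, "roll": 0, "gripper": 1},
  {"tx": 1, "ty": -0.8, "tz": 0, "roll": 0, "gripper": 1},
  {"tx": 1, "ty": -0.8, "tz": 0, "roll": 0, "gripper": 1},
  {"tx": 1, "ty": -0.8, "tz": 0, "roll": 0, "gripper": 1},
  {"tx": 1, "ty": -0.8, "tz": 0, "roll": 0, "gripper": 1},
  {"tx": 1, "ty": -0.8, "tz": 0, "roll": 0, "gripper": 1},
  {"tx": 1, "ty": -0.8, "tz": 0, "roll": 0, "gripper": 1},
  {"tx": 1, "ty": -0.8, "tz": 0, "roll": 0, "gripper": 1},
  {"tx": 1, "ty": -0.8, "tz": 0, "roll": 0, "gripper": 1},
  {"tx": 1, "ty": -0.8, "tz": 0, "roll": 0, "gripper": 1},
])

```text
t: 45.75
position: [1125.6, -148.9, 638.2]
orientation: [-0.313, 0.666, -0.612, 0.29]
wrist_force: [-0.2, 0.3, -0.8]
width: 1.005
```

Emit:
apply_moves([
  {"tx": 1, "ty": -1, "tz": 0, "roll": 0, "gripper": 1},
  {"tx": 1, "ty": -1, "tz": 0, "roll": 0, "gripper": 1},
  {"tx": 1, "ty": -1, "tz": 0, "roll": 0, "gripper": 1},
  {"tx": 1, "ty": -1, "tz": 0, "roll": 0, "gripper": 1},
  {"tx": 1, "ty": -1, "tz": 0, "roll": 0, "gripper": 1},
  {"tx": 1, "ty": -1, "tz": 0, "roll": 0, "gripper": 1},
  {"tx": 1, "ty": -1, "tz": 0, "roll": 0, "gripper": 1},
  {"tx": 0, "ty": -1, "tz": 0, "roll": 0, "gripper": 1},
  {"tx": 0, "ty": -1, "tz": 0, "roll": 0, "gripper": 1},
  {"tx": 0, "ty": -1, "tz": 0, "roll": 0, "gripper": 1},
  {"tx": 0, "ty": -1, "tz": 0, "roll": 0, "gripper": 1},
  {"tx": 0, "ty": -1, "tz": 0, "roll": 0, "gripper": 1},
])

```text
t: 47.25
position: [1092.7, -244.7, 753.8]
orientation: [-0.354, 0.626, -0.592, 0.364]
wrist_force: [-0.6, 0.0, -0.5]
width: 0.999
```

```bash
cat >> h.py <<'E'
from scipy.spatial.transform import Rotation as Ro
def tool():
    s=env.read_state();q=s["orientation"];R=Ro.from_quat([q[1],q[2],q[3],q[0]]).as_matrix()
    z=R[:,2];print("tilt %.1f az %.1f  q"%(np.degrees(np.arccos(-z[2])),np.degrees(np.arctan2(z[1],z[0]))),np.round(s["joint_pos"],3),"pos",np.round(s["position"],1),"w%.3f t%.2f F"%(s["width"],s["t"]),np.round(s["wrist_force"],1))
    print("x",np.round(R[:,0],3),"y",np.round(R[:,1],3),"z",np.round(z,3));return s,R
E
python3 -c "
from h import *
tool()"
```

```text
tilt 61.0 az 0.8  q [-0.305  0.86   0.087  0.302  1.169  1.248] pos [1092.7 -244.7  753.8] w0.999 t47.25 F [-0.6  0.  -0.5]
x [ 0.035 -0.999  0.037] y [-0.484 -0.049 -0.874] z [ 0.874  0.012 -0.485]
```

Emit:
apply_moves([
  {"tx": 0, "ty": -1, "tz": 0, "roll": 0, "gripper": 1},
  {"tx": 0, "ty": -1, "tz": 0, "roll": 0, "gripper": 1},
  {"tx": 0, "ty": -1, "tz": 0, "roll": 0, "gripper": 1},
  {"tx": 0, "ty": -1, "tz": 0, "roll": 0, "gripper": 1},
  {"tx": 0, "ty": -1, "tz": 0, "roll": 0, "gripper": 1},
  {"tx": 0, "ty": -1, "tz": 0, "roll": 0, "gripper": 1},
  {"tx": 0, "ty": -1, "tz": 0, "roll": 0, "gripper": 1},
  {"tx": 0, "ty": -1, "tz": 0, "roll": 0, "gripper": 1},
  {"tx": 0, "ty": -1, "tz": 0, "roll": 0, "gripper": 1},
  {"tx": 0, "ty": -1, "tz": 0, "roll": 0, "gripper": 1},
])

```text
t: 48.5
position: [1061.1, -196.0, 869.4]
orientation: [-0.381, 0.596, -0.575, 0.411]
wrist_force: [0.1, -0.3, -0.4]
width: 1.0
```

```bash
cat > k.py <<'E'
import numpy as np
from scipy.spatial.transform import Rotation as Ro
from scipy.optimize import least_squares
LO=np.array([-3,-.9,.09,-1.31,.11,-2.54]);HI=np.array([3,2.11,2.58,4.45,2.69,2.54])
def fk(q):
    s=q[1]+q[2]
    r=.4+562.2*np.sin(q[1])+484.8*np.sin(s)+77.2*np.cos(s);z=313.7+562.2*np.cos(q[1])+484.8*np.cos(s)-77.2*np.sin(s)
    R=(Ro.from_euler("z",q[0])*Ro.from_euler("y",s)*Ro.from_euler("z",q[3])*Ro.from_euler("y",q[4])*Ro.from_euler("z",q[5])).as_matrix()
    return np.array([r*np.cos(q[0]),r*np.sin(q[0]),z])+301.7*R[:,2],R
def ik(q,p,R):
    f=lambda x:(lambda P,M:np.r_[(P-p)/300,(Ro.from_matrix(M@R.T)).as_rotvec()])(*fk(x))
    o=least_squares(f,np.clip(q,LO+.001,HI-.001),bounds=(LO,HI));return o.x,np.abs(o.fun).max()
def path(q,R,pts,n=20):
    p0,_=fk(q)
    for P in pts:
        for i in range(1,n+1):
            qn,e=ik(q,p0+(np.array(P)-p0)*i/n,R);d=np.abs(qn-q).max();q=qn
            if i%(n//2)==0 or e>.01: print(np.round(p0+(np.array(P)-p0)*i/n),np.round(q,2),"err %.3f step %.2f"%(e,d))
        p0=np.array(P,float)
    return q
E
python3 - <<'E'
from h import *;from k import *
s,R=tool();q=np.array(s["joint_pos"]);p,M=fk(q);print(p-s["position"],Ro.from_matrix(M@R.T).magnitude())
print("A");q2=path(q,R,[(700,-400,450),(650,-350,250),(520,171,250)])
print("B");q2=path(q,R,[(800,-600,500),(500,-450,300),(520,171,250),(520,171,62),(646,171,62)])
E
```

```text
tilt 68.2 az -1.1  q [-0.254  0.763  0.087  0.242  1.123  1.319] pos [1061.1 -196.   869.4] w1.000 t48.50 F [ 0.1 -0.3 -0.4]
x [ 0.002 -0.999  0.052] y [-0.372 -0.049 -0.927] z [ 0.928 -0.018 -0.372]
[ -2.82079682 -11.4058197    0.54862636] 3.141592653589793
A
[1040. -217.  849.] [-0.23  0.46  1.06  2.07  0.11  2.54] err 0.477 step 1.83
[1022. -227.  828.] [-0.24  0.44  1.12  2.07  0.11  2.54] err 0.447 step 0.05
[1005. -236.  807.] [-0.25  0.41  1.17  2.06  0.11  2.54] err 0.418 step 0.05
[ 987. -246.  786.] [-0.26  0.39  1.21  2.06  0.11  2.54] err 0.389 step 0.05
[ 969. -256.  765.] [-0.27  0.38  1.26  2.05  0.11  2.54] err 0.360 step 0.05
[ 951. -265.  744.] [-0.29  0.36  1.31  2.05  0.11  2.54] err 0.331 step 0.05
[ 933. -275.  723.] [-0.31  0.34  1.35  2.04  0.13  2.54] err 0.309 step 0.05
[ 915. -284.  702.] [-0.34  0.33  1.4   2.02  0.18  2.54] err 0.291 step 0.05
[ 897. -294.  681.] [-0.37  0.32  1.44  2.01  0.22  2.54] err 0.274 step 0.05
[ 879. -304.  660.] [-0.4   0.31  1.49  1.99  0.26  2.54] err 0.256 step 0.04
[ 861. -313.  639.] [-0.43  0.3   1.53  1.97  0.3   2.54] e
[... 3865 characters left out ...]
1.7   1.64  0.85  2.54] err 0.047 step 0.03
[ 620. -510.  380.] [-0.98  0.45  1.73  1.62  0.86  2.54] err 0.033 step 0.03
[ 605. -502.  370.] [-0.99  0.44  1.76  1.61  0.88  2.54] err 0.019 step 0.03
[ 500. -450.  300.] [-1.11  0.42  1.99  1.66  0.97  2.31] err 0.000 step 0.04
[ 510. -140.  275.] [-0.53  0.24  2.47  2.48  0.83  1.79] err 0.000 step 0.13
[520. 171. 250.] [0.63 0.35 2.42 3.94 0.91 1.23] err 0.000 step 0.11
[520. 171. 156.] [0.63 0.66 2.42 3.81 1.14 1.48] err 0.000 step 0.03
[520. 171.  62.] [0.63 0.96 2.36 3.76 1.33 1.63] err 0.000 step 0.03
[583. 171.  62.] [0.53 0.92 2.26 3.68 1.22 1.54] err 0.000 step 0.01
[646. 171.  62.] [0.45 0.9  2.15 3.63 1.11 1.47] err 0.000 step 0.01
```

```bash
sed -i 's/"z",q\[5\])/"z",q[5]+np.pi)/; s/return np.array(\[r\*np.cos(q\[0\]),r\*np.sin(q\[0\]),z\])/return np.array([r*np.cos(q[0])-11.7*np.sin(q[0]),r*np.sin(q[0])+11.7*np.cos(q[0]),z])/' k.py
python3 - <<'E'
from h import *;from k import *
s,R=tool();q=np.array(s["joint_pos"]);p,M=fk(q);print(p-s["position"],Ro.from_matrix(M@R.T).magnitude())
print("A");path(q,R,[(700,-400,450),(650,-350,250),(520,171,250)])
print("B");path(q,R,[(800,-600,500),(500,-450,300),(520,171,250),(520,171,62),(646,171,62)])
E
```

```text
tilt 68.2 az -1.1  q [-0.254  0.763  0.087  0.242  1.123  1.319] pos [1061.1 -196.   869.4] w1.000 t48.50 F [ 0.1 -0.3 -0.4]
x [ 0.002 -0.999  0.052] y [-0.372 -0.049 -0.927] z [ 0.928 -0.018 -0.372]
[ 0.12034841 -0.08152437  0.54862636] 6.061124702087488e-16
A
[ 881. -298.  660.] [-0.47  0.33  1.23  0.82  0.59  0.61] err 0.000 step 0.09
[ 700. -400.  450.] [-0.77  0.32  1.71  1.52  0.69 -0.33] err 0.000 step 0.08
[ 675. -375.  350.] [-0.77  0.4   1.87  1.8   0.71 -0.69] err 0.000 step 0.04
[ 650. -350.  250.] [-0.77  0.53  1.99  2.05  0.8  -1.03] err 0.000 step 0.03
[585. -90. 250.] [-0.31  0.36  2.38  2.77  0.81 -1.48] err 0.000 step 0.09
[520. 171. 250.] [ 0.59  0.35  2.42  3.89  0.9  -1.9 ] err 0.000 step 0.11
B
[ 931. -398.  685.] [-0.56  0.5   0.94  0.79  0.74  0.66] err 0.000 step 0.07
[ 800. -600.  500.] [-0.87  0.62  1.13  1.21  0.84  0.05] err 0.000 step 0.05
[ 650. -525.  400.] [-0.97  0.46  1.62  1.49  0.86 -0.41] err 0.000 step 0.04
[ 500. -450.  300.] [-1.14  0.42  1.99  1.64  0.99 -0.83] err 0.000 step 0.04
[ 510. -140.  275.] [-0.57  0.24  2.47  2.43  0.84 -1.33] err 0.000 step 0.13
[520. 171. 250.] [ 0.59  0.35  2.42  3.89  0.9  -1.9 ] err 0.000 step 0.11
[520. 171. 156.] [ 0.59  0.66  2.42  3.77  1.14 -1.66] err 0.000 step 0.03
[520. 171.  62.] [ 0.59  0.96  2.36  3.72  1.34 -1.52] err 0.000 step 0.03
[583. 171.  62.] [ 0.49  0.92  2.26  3.65  1.22 -1.61] err 0.000 step 0.01
[646. 171.  62.] [ 0.42  0.9   2.15  3.6   1.11 -1.67] err 0.000 step 0.01
```

```bash
cat >> h.py <<'E'
def plan(pts,roll=0,p0=None):
    s,R=tool();R=R@Ro.from_euler("z",roll).as_matrix();p=np.array(s["position"]) if p0 is None else np.array(p0,float)
    for P in pts:
        P=np.array(P,float);d=R.T@(P-p)/25;n=int(np.ceil(max(np.abs(d).max(),np.linalg.norm(P-p)/25*.75)));print(P,"units",np.round(d,2),"rows",n,"per row",np.round(d/n,3));p=P
    return R
E
python3 - <<'E'
from h import *
plan([(700,-400,450),(650,-350,250),(560,171,250),(520,171,80)],.056)
E
```

```text
tilt 68.2 az -1.1  q [-0.254  0.763  0.087  0.242  1.123  1.319] pos [1061.1 -196.   869.4] w1.000 t48.50 F [ 0.1 -0.3 -0.4]
x [ 0.002 -0.999  0.052] y [-0.372 -0.049 -0.927] z [ 0.928 -0.018 -0.372]
[ 700. -400.  450.] units [ 8.43 20.89 -7.03] rows 21 per row [ 0.401  0.995 -0.335]
[ 650. -350.  250.] units [-1.96  8.18  1.08] rows 9 per row [-0.218  0.909  0.12 ]
[560. 171. 250.] units [-20.77   1.48  -3.71] rows 21 per row [-0.989  0.07  -0.177]
[520. 171.  80.] units [0.03 6.91 1.04] rows 7 per row [0.004 0.987 0.149]
```

Emit:
apply_moves([
  {"tx": 0, "ty": 0, "tz": 0, "roll": 0.37, "gripper": 1},
  {"tx": 0.4, "ty": 1, "tz": -0.33, "roll": 0, "gripper": 1},
  {"tx": 0.4, "ty": 1, "tz": -0.33, "roll": 0, "gripper": 1},
  {"tx": 0.4, "ty": 1, "tz": -0.33, "roll": 0, "gripper": 1},
  {"tx": 0.4, "ty": 1, "tz": -0.33, "roll": 0, "gripper": 1},
  {"tx": 0.4, "ty": 1, "tz": -0.33, "roll": 0, "gripper": 1},
  {"tx": 0.4, "ty": 1, "tz": -0.33, "roll": 0, "gripper": 1},
  {"tx": 0.4, "ty": 1, "tz": -0.33, "roll": 0, "gripper": 1},
  {"tx": 0.4, "ty": 1, "tz": -0.33, "roll": 0, "gripper": 1},
  {"tx": 0.4, "ty": 1, "tz": -0.33, "roll": 0, "gripper": 1},
  {"tx": 0.4, "ty": 1, "tz": -0.33, "roll": 0, "gripper": 1},
  {"tx": 0.4, "ty": 1, "tz": -0.33, "roll": 0, "gripper": 1},
])

```text
t: 50.0
position: [871.9, -303.1, 647.2]
orientation: [0.392, -0.58, 0.591, -0.4]
wrist_force: [0.6, 0.1, -0.1]
width: 1.0
```

Emit:
apply_moves([
  {"tx": 0.4, "ty": 1, "tz": -0.33, "roll": 0, "gripper": 1},
  {"tx": 0.4, "ty": 1, "tz": -0.33, "roll": 0, "gripper": 1},
  {"tx": 0.4, "ty": 1, "tz": -0.33, "roll": 0, "gripper": 1},
  {"tx": 0.4, "ty": 1, "tz": -0.33, "roll": 0, "gripper": 1},
  {"tx": 0.4, "ty": 1, "tz": -0.33, "roll": 0, "gripper": 1},
  {"tx": 0.4, "ty": 1, "tz": -0.33, "roll": 0, "gripper": 1},
  {"tx": 0.4, "ty": 1, "tz": -0.33, "roll": 0, "gripper": 1},
  {"tx": 0.4, "ty": 1, "tz": -0.33, "roll": 0, "gripper": 1},
  {"tx": 0.4, "ty": 1, "tz": -0.33, "roll": 0, "gripper": 1},
  {"tx": 0.4, "ty": 1, "tz": -0.33, "roll": 0, "gripper": 1},
  {"tx": 0, "ty": 0, "tz": 0, "roll": 0, "gripper": 1},
])

```text
t: 51.38
position: [700.1, -400.6, 444.3]
orientation: [0.392, -0.58, 0.592, -0.399]
wrist_force: [-0.3, -0.5, -0.7]
width: 1.0
```

Run:
```python
from h import *
plan([(650,-350,250),(560,171,250),(520,171,80)])
```

```text
tilt 68.0 az -1.1  q [-0.774  0.326  1.716  1.527  0.688 -0.281] pos [ 700.1 -400.6  444.3] w1.000 t51.38 F [-0.3 -0.5 -0.7]
x [-0.02  -1.    -0.001] y [-0.375  0.009 -0.927] z [ 0.927 -0.019 -0.375]
[ 650. -350.  250.] units [-1.97  7.97  1.02] rows 8 per row [-0.247  0.997  0.127]
[560. 171. 250.] units [-20.76   1.53  -3.72] rows 21 per row [-0.989  0.073 -0.177]
[520. 171.  80.] units [0.04 6.9  1.07] rows 7 per row [0.006 0.986 0.152]
```

Emit:
apply_moves([
  {"tx": -0.25, "ty": 1, "tz": 0.13, "roll": 0, "gripper": 1},
  {"tx": -0.25, "ty": 1, "tz": 0.13, "roll": 0, "gripper": 1},
  {"tx": -0.25, "ty": 1, "tz": 0.13, "roll": 0, "gripper": 1},
  {"tx": -0.25, "ty": 1, "tz": 0.13, "roll": 0, "gripper": 1},
  {"tx": -0.25, "ty": 1, "tz": 0.13, "roll": 0, "gripper": 1},
  {"tx": -0.25, "ty": 1, "tz": 0.13, "roll": 0, "gripper": 1},
  {"tx": -0.25, "ty": 1, "tz": 0.13, "roll": 0, "gripper": 1},
  {"tx": -0.25, "ty": 1, "tz": 0.13, "roll": 0, "gripper": 1},
])

```text
t: 52.38
position: [652.9, -349.0, 251.7]
orientation: [0.392, -0.581, 0.59, -0.401]
wrist_force: [0.1, -0.2, 0.5]
width: 0.998
```

Emit:
apply_moves([
  {"tx": -1, "ty": 0.07, "tz": -0.18, "roll": 0, "gripper": 1},
  {"tx": -1, "ty": 0.07, "tz": -0.18, "roll": 0, "gripper": 1},
  {"tx": -1, "ty": 0.07, "tz": -0.18, "roll": 0, "gripper": 1},
  {"tx": -1, "ty": 0.07, "tz": -0.18, "roll": 0, "gripper": 1},
  {"tx": -1, "ty": 0.07, "tz": -0.18, "roll": 0, "gripper": 1},
  {"tx": -1, "ty": 0.07, "tz": -0.18, "roll": 0, "gripper": 1},
  {"tx": -1, "ty": 0.07, "tz": -0.18, "roll": 0, "gripper": 1},
  {"tx": -1, "ty": 0.07, "tz": -0.18, "roll": 0, "gripper": 1},
  {"tx": -1, "ty": 0.07, "tz": -0.18, "roll": 0, "gripper": 1},
  {"tx": -1, "ty": 0.07, "tz": -0.18, "roll": 0, "gripper": 1},
  {"tx": -1, "ty": 0.07, "tz": -0.18, "roll": 0, "gripper": 1},
  {"tx": -1, "ty": 0.07, "tz": -0.18, "roll": 0, "gripper": 1},
])

```text
t: 53.88
position: [600.8, -46.6, 252.9]
orientation: [0.394, -0.58, 0.59, -0.4]
wrist_force: [0.3, -0.1, 0.7]
width: 1.002
```

Emit:
apply_moves([
  {"tx": -1, "ty": 0.07, "tz": -0.18, "roll": 0, "gripper": 1},
  {"tx": -1, "ty": 0.07, "tz": -0.18, "roll": 0, "gripper": 1},
  {"tx": -1, "ty": 0.07, "tz": -0.18, "roll": 0, "gripper": 1},
  {"tx": -1, "ty": 0.07, "tz": -0.18, "roll": 0, "gripper": 1},
  {"tx": -1, "ty": 0.07, "tz": -0.18, "roll": 0, "gripper": 1},
  {"tx": -1, "ty": 0.07, "tz": -0.18, "roll": 0, "gripper": 1},
  {"tx": -1, "ty": 0.07, "tz": -0.18, "roll": 0, "gripper": 1},
  {"tx": -1, "ty": 0.07, "tz": -0.18, "roll": 0, "gripper": 1},
  {"tx": -0.8, "ty": 0.07, "tz": -0.18, "roll": 0, "gripper": 1},
  {"tx": 0, "ty": 0, "tz": 0, "roll": 0, "gripper": 1},
  {"tx": 0, "ty": 0, "tz": 0, "roll": 0, "gripper": 1},
])

```text
t: 55.25
position: [560.4, 173.2, 252.2]
orientation: [0.393, -0.58, 0.591, -0.4]
wrist_force: [-0.1, 0.7, 0.4]
width: 1.005
```

Run:
```python
from h import *
I,D=read_camera("scene");cv2.imwrite("pics/d.png",I)
for r in nets.cut_out("scene","tin_1")[:2]:
    P=cloud("scene",D,r["pixels"]);print(r["score"],np.round(np.percentile(P,[3,50,97],axis=0)))
plan([(520,171,80)])
```

```text
0.84 [[613. 136.  10.]
 [677. 169.  67.]
 [681. 202. 103.]]
0.72 [[410. 283.   7.]
 [474. 319.  69.]
 [490. 357. 103.]]
tilt 68.2 az -1.1  q [ 0.528  0.369  2.348  3.845  0.843 -1.862] pos [560.3 172.2 251.8] w1.002 t55.35 F [-0.2 -0.5  0.2]
x [-0.019 -1.    -0.   ] y [-0.372  0.007 -0.928] z [ 0.928 -0.018 -0.372]
[520. 171.  80.] units [0.08 6.98 1.06] rows 7 per row [0.012 0.997 0.152]
```

View pics/d.png

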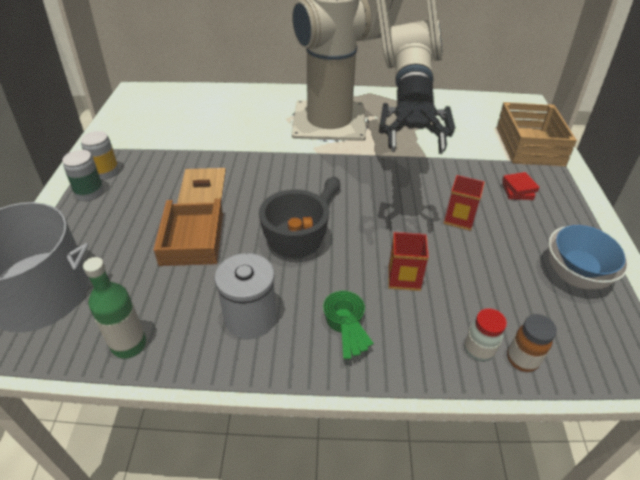

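Run:
```python
from h import *
plan([(520,172.6,60),(658,170.2,59)])
```

```text
tilt 68.2 az -1.1  q [ 0.528  0.369  2.348  3.845  0.843 -1.862] pos [560.3 172.2 251.8] w1.002 t55.35 F [-0.2 -0.5  0.2]
x [-0.019 -1.    -0.   ] y [-0.372  0.007 -0.928] z [ 0.928 -0.018 -0.372]
[520.  172.6  60. ] units [0.02 7.72 1.36] rows 8 per row [0.002 0.965 0.17 ]
[658.  170.2  59. ] units [-0.01 -2.02  5.14] rows 6 per row [-0.002 -0.336  0.857]
```

Emit:
apply_moves([
  {"tx": 0, "ty": 0.97, "tz": 0.17, "roll": 0, "gripper": 1},
  {"tx": 0, "ty": 0.97, "tz": 0.17, "roll": 0, "gripper": 1},
  {"tx": 0, "ty": 0.97, "tz": 0.17, "roll": 0, "gripper": 1},
  {"tx": 0, "ty": 0.97, "tz": 0.17, "roll": 0, "gripper": 1},
  {"tx": 0, "ty": 0.97, "tz": 0.17, "roll": 0, "gripper": 1},
  {"tx": 0, "ty": 0.97, "tz": 0.17, "roll": 0, "gripper": 1},
  {"tx": 0, "ty": 0.97, "tz": 0.17, "roll": 0, "gripper": 1},
  {"tx": 0, "ty": 0.96, "tz": 0.17, "roll": 0, "gripper": 1},
  {"tx": 0, "ty": -0.17, "tz": 0.43, "roll": 0, "gripper": 1},
  {"tx": 0, "ty": -0.17, "tz": 0.43, "roll": 0, "gripper": 1},
  {"tx": 0, "ty": 0, "tz": 0, "roll": 0, "gripper": 1},
])

```text
t: 56.72
position: [544.4, 172.6, 60.8]
orientation: [0.394, -0.579, 0.591, -0.401]
wrist_force: [0.3, 1.3, 0.1]
width: 0.999
```

Run:
```python
from h import *
R=plan([(658,170.2,59)])
I,D=read_camera("scene");s=env.read_state();p=np.array(s["position"])
print(proj("scene",[p,[646,170.5,103]]))
cv2.imwrite("pics/e.png",cv2.resize(I[170:330,330:530],None,fx=3,fy=3))
```

```text
tilt 68.3 az -1.1  q [ 0.555  0.942  2.323  3.694  1.297 -1.5  ] pos [544.4 172.6  60.8] w0.999 t56.73 F [0.3 1.3 0.1]
x [-0.02  -1.    -0.002] y [-0.369  0.009 -0.929] z [ 0.929 -0.018 -0.369]
[658.  170.2  59. ] units [ 0.   -1.61  4.25] rows 5 per row [ 0.001 -0.322  0.85 ]
[[403.88869243 225.21895543]
 [410.36269038 243.74604584]]
```

View pics/e.png

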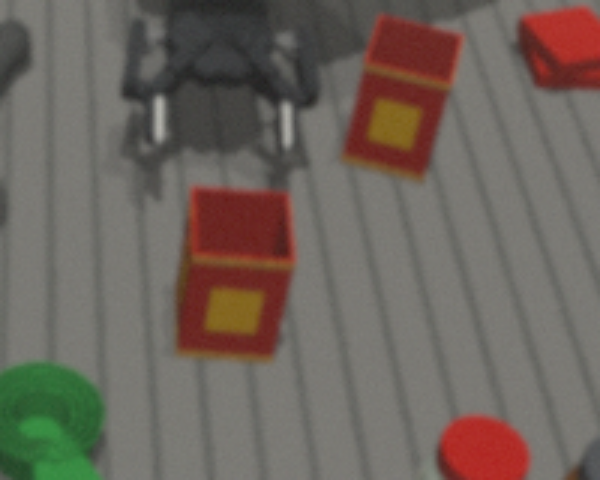

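Emit:
apply_moves([
  {"tx": 0, "ty": -0.23, "tz": 0.61, "roll": 0, "gripper": 1},
  {"tx": 0, "ty": -0.23, "tz": 0.61, "roll": 0, "gripper": 1},
  {"tx": 0, "ty": -0.23, "tz": 0.61, "roll": 0, "gripper": 1},
  {"tx": 0, "ty": -0.23, "tz": 0.61, "roll": 0, "gripper": 1},
  {"tx": 0, "ty": -0.23, "tz": 0.61, "roll": 0, "gripper": 1},
  {"tx": 0, "ty": -0.23, "tz": 0.6, "roll": 0, "gripper": 1},
  {"tx": 0, "ty": -0.23, "tz": 0.6, "roll": 0, "gripper": 1},
  {"tx": 0, "ty": 0, "tz": 0, "roll": 0, "gripper": 1},
  {"tx": 0, "ty": 0, "tz": 0, "roll": 0, "gripper": 1},
], squeeze=40)

```text
t: 57.9
position: [655.6, 170.6, 56.4]
orientation: [0.392, -0.581, 0.591, -0.4]
wrist_force: [-0.7, 0.0, 0.4]
width: 1.0
```

Emit:
apply_moves([
  {"tx": 0, "ty": 0, "tz": 0, "roll": 0, "gripper": -1},
  {"tx": 0, "ty": 0, "tz": 0, "roll": 0, "gripper": -1},
  {"tx": 0, "ty": 0, "tz": 0, "roll": 0, "gripper": -1},
  {"tx": 0, "ty": 0, "tz": 0, "roll": 0, "gripper": -1},
  {"tx": 0, "ty": 0, "tz": 0, "roll": 0, "gripper": -1},
  {"tx": 0, "ty": 0, "tz": 0, "roll": 0, "gripper": -1},
])

```text
t: 58.65
position: [656.1, 170.8, 56.6]
orientation: [0.392, -0.58, 0.591, -0.4]
wrist_force: [-0.7, 0.4, -0.5]
width: 0.772
```

Run:
```python
from h import *;from k import *
s,R=tool()
# pour study: tin frame axes now: up; check tilts vs roll and IK at pour
p=np.array(s["position"]);q=np.array(s["joint_pos"]);d=R[:,2]
for deg in (45,90,120,130,140,150,160):
    M=R@Ro.from_euler("z",np.radians(deg)).as_matrix();u=M@R.T@np.array([0,0,1.]);print(deg,np.round(u,2),"tilt %.0f"%np.degrees(np.arccos(u[2])))
```

```text
tilt 68.1 az -1.1  q [ 0.408  0.908  2.133  3.588  1.097 -1.619] pos [656.1 170.8  56.6] w0.772 t58.65 F [-0.7  0.4 -0.5]
x [-0.018 -1.     0.001] y [-0.373  0.006 -0.928] z [ 0.928 -0.017 -0.373]
45 [-0.11 -0.65  0.75] tilt 42
90 [-0.36 -0.92  0.14] tilt 82
120 [-0.53 -0.79 -0.29] tilt 107
130 [-0.58 -0.7  -0.41] tilt 114
140 [-0.62 -0.58 -0.52] tilt 121
150 [-0.65 -0.45 -0.61] tilt 127
160 [-0.68 -0.3  -0.67] tilt 132
```

Emit:
apply_moves([
  {"tx": 0, "ty": -0.4, "tz": -0.16, "roll": 0, "gripper": -1},
  {"tx": 0, "ty": -0.7, "tz": -0.28, "roll": 0, "gripper": -1},
  {"tx": 0, "ty": -0.7, "tz": -0.28, "roll": 0, "gripper": -1},
  {"tx": 0, "ty": -0.7, "tz": -0.28, "roll": 0, "gripper": -1},
  {"tx": 0, "ty": -0.7, "tz": -0.28, "roll": 0, "gripper": -1},
  {"tx": 0, "ty": -0.7, "tz": -0.28, "roll": 0, "gripper": -1},
  {"tx": 0, "ty": -0.7, "tz": -0.28, "roll": 0, "gripper": -1},
  {"tx": 0, "ty": -0.7, "tz": -0.28, "roll": 0, "gripper": -1},
  {"tx": 0, "ty": -0.4, "tz": -0.16, "roll": 0, "gripper": -1},
  {"tx": 0, "ty": 0, "tz": 0, "roll": 0, "gripper": -1},
  {"tx": 0, "ty": 0, "tz": 0, "roll": 0, "gripper": -1},
])

```text
t: 60.02
position: [656.0, 170.7, 209.6]
orientation: [0.392, -0.581, 0.591, -0.4]
wrist_force: [-0.3, 0.4, -1.6]
width: 0.768
```

Run:
```python
from h import *
tool();print(env.read_state()["moment"])
F=[]
for i in range(6):
    I,D=read_camera("scene");s=env.read_state();F.append(np.r_[s["wrist_force"],s["moment"]])
print(np.mean(F,0).round(3),np.std(F,0).round(2))
cv2.imwrite("pics/f.png",cv2.resize(I[130:330,330:530],None,fx=3,fy=3))
```

```text
tilt 68.1 az -1.1  q [ 0.408  0.537  2.183  3.698  0.815 -1.807] pos [656.  170.7 209.6] w0.768 t60.02 F [-0.3  0.4 -1.6]
x [-0.019 -1.     0.001] y [-0.373  0.006 -0.928] z [ 0.928 -0.018 -0.373]
[0.03462177 0.68866263 0.03475107]
[-0.099 -0.102 -1.645  0.023  0.666  0.005] [0.18 0.55 0.32 0.04 0.02 0.03]
```

View pics/f.png

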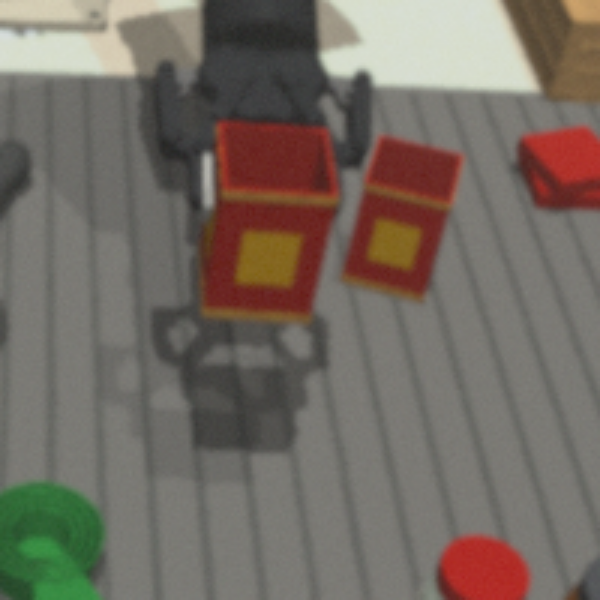

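Emit:
apply_moves([
  {"tx": 0, "ty": 0, "tz": 0, "roll": 0.4, "gripper": -1},
  {"tx": 0, "ty": 0, "tz": 0, "roll": 0.4, "gripper": -1},
  {"tx": 0, "ty": 0, "tz": 0, "roll": 0.4, "gripper": -1},
  {"tx": 0, "ty": 0, "tz": 0, "roll": 0.4, "gripper": -1},
  {"tx": 0, "ty": 0, "tz": 0, "roll": 0.4, "gripper": -1},
  {"tx": 0, "ty": 0, "tz": 0, "roll": 0.4, "gripper": -1},
  {"tx": 0, "ty": 0, "tz": 0, "roll": 0.4, "gripper": -1},
  {"tx": 0, "ty": 0, "tz": 0, "roll": 0.4, "gripper": -1},
  {"tx": 0, "ty": 0, "tz": 0, "roll": 0.4, "gripper": -1},
  {"tx": 0, "ty": 0, "tz": 0, "roll": 0.4, "gripper": -1},
  {"tx": 0, "ty": 0, "tz": 0, "roll": 0.4, "gripper": -1},
  {"tx": 0, "ty": 0, "tz": 0, "roll": 0.2, "gripper": -1},
], squeeze=50)

```text
t: 61.82
position: [656.2, 170.8, 209.9]
orientation: [0.504, -0.346, 0.753, -0.243]
wrist_force: [-0.6, 0.5, -1.0]
width: 0.768
```

Emit:
apply_moves([
  {"tx": 0, "ty": 0, "tz": 0, "roll": 0, "gripper": -1},
  {"tx": 0, "ty": 0, "tz": 0, "roll": 0, "gripper": -1},
  {"tx": 0, "ty": 0, "tz": 0, "roll": 0, "gripper": -1},
  {"tx": 0, "ty": 0, "tz": 0, "roll": 0, "gripper": -1},
  {"tx": 0, "ty": 0, "tz": 0, "roll": 0, "gripper": -1},
  {"tx": 0, "ty": 0, "tz": 0, "roll": 0, "gripper": -1},
  {"tx": 0, "ty": 0, "tz": 0, "roll": 0, "gripper": -1},
  {"tx": 0, "ty": 0, "tz": 0, "roll": 0, "gripper": -1},
  {"tx": 0, "ty": 0, "tz": 0, "roll": 0, "gripper": -1},
  {"tx": 0, "ty": 0, "tz": 0, "roll": 0, "gripper": -1},
])

```text
t: 63.08
position: [656.3, 170.8, 210.1]
orientation: [0.504, -0.346, 0.753, -0.244]
wrist_force: [0.2, 0.3, -1.3]
width: 0.766
```

Run:
```python
from h import *;from k import *
s,R=tool();q=np.array(s["joint_pos"])
F=[]
for i in range(5):
    I,D=read_camera("scene");s=env.read_state();F.append(np.r_[s["wrist_force"],s["moment"]])
print(np.mean(F,0).round(3))
cv2.imwrite("pics/g.png",cv2.resize(I[130:330,330:530],None,fx=3,fy=3))
# upright ref R0 = R rolled back 4.6*.15
R0=R@Ro.from_euler("z",-.69).as_matrix()
# tin base/mouth relative to TCP in upright grasp: centre axis at offset (646.2-656,170.5-170.8), base z 3-56.6
b0=R0.T@np.array([-9.9,-.3,-53.6]);m0=R0.T@np.array([-9.9,-.3,46.4])
mort=np.array([549.5,-66.5,98])
for deg in (80,120,130,140,150):
    M=R0@Ro.from_euler("z",np.radians(deg)).as_matrix();print(deg,"mouth-TCP",np.round(M@m0),"base-TCP",np.round(M@b0))
```

```text
tilt 68.1 az -1.1  q [ 0.408  0.537  2.183  3.698  0.815 -1.117] pos [656.3 170.8 210.1] w0.766 t63.08 F [ 0.2  0.3 -1.3]
x [-0.251 -0.767 -0.59 ] y [-0.275  0.641 -0.716] z [ 0.928 -0.018 -0.373]
[ 0.191 -0.285 -1.993 -0.009  0.681  0.014]
80 mouth-TCP [-23. -38.  16.] base-TCP [  7.  52. -13.]
120 mouth-TCP [-33. -33.  -9.] base-TCP [21. 46. 20.]
130 mouth-TCP [-35. -29. -14.] base-TCP [23. 41. 28.]
140 mouth-TCP [-36. -24. -18.] base-TCP [26. 34. 34.]
150 mouth-TCP [-38. -19. -22.] base-TCP [28. 27. 39.]
```

View pics/g.png

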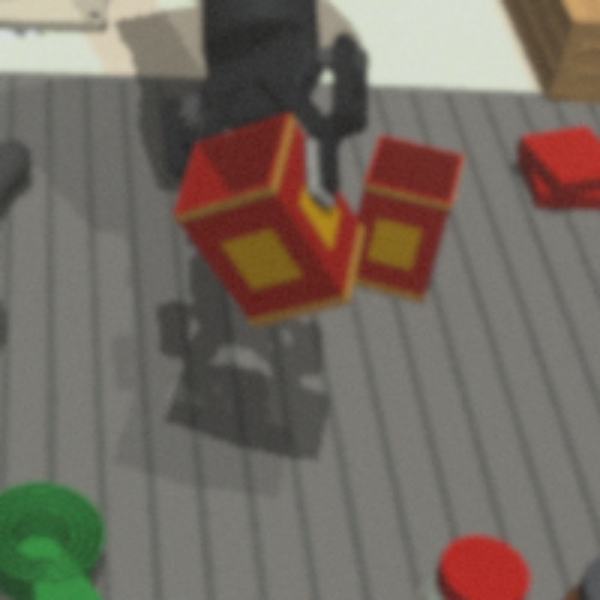

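Run:
```python
from h import *;from k import *
s,R=tool();q=np.array(s["joint_pos"])
q=path(q,R,[(594,-16,210)])
R1=R@Ro.from_euler("z",.79).as_matrix();q1,e=ik(q,(594,-16,210),R1);print(q1.round(2),e)
R2=R@Ro.from_euler("z",1.84).as_matrix();q2,e=ik(q1,(594,-16,155),R1);q2,e=ik(q2,(594,-16,155),R2);print(q2.round(2),e)
plan([(594,-16,210)]);plan([(594,-16,155)],.79,(594,-16,210))
```

```text
tilt 68.1 az -1.1  q [ 0.408  0.537  2.183  3.698  0.815 -1.117] pos [656.3 170.8 210.2] w0.767 t63.33 F [-0.  -0.3 -1.9]
x [-0.251 -0.767 -0.59 ] y [-0.275  0.641 -0.716] z [ 0.928 -0.017 -0.372]
[626.  77. 210.] [ 0.2   0.5   2.31  3.41  0.87 -0.97] err 0.000 step 0.03
[594. -16. 210.] [-0.07  0.49  2.39  3.08  0.93 -0.86] err 0.000 step 0.03
[-0.07  0.49  2.39  3.08  0.93 -0.07] 3.0244497037187637e-13
[-0.07  0.66  2.39  3.09  1.1   0.96] 7.387140709917796e-11
tilt 68.1 az -1.1  q [ 0.408  0.537  2.183  3.698  0.815 -1.117] pos [656.3 170.8 210.2] w0.767 t63.33 F [-0.  -0.3 -1.9]
x [-0.251 -0.767 -0.59 ] y [-0.275  0.641 -0.716] z [ 0.928 -0.017 -0.372]
[594. -16. 210.] units [ 6.36 -4.1  -2.18] rows 7 per row [ 0.909 -0.586 -0.311]
tilt 68.1 az -1.1  q [ 0.408  0.537  2.183  3.698  0.815 -1.117] pos [656.3 170.8 210.2] w0.767 t63.33 F [-0.  -0.3 -1.9]
x [-0.251 -0.767 -0.59 ] y [-0.275  0.641 -0.716] z [ 0.928 -0.017 -0.372]
[594. -16. 155.] units [2.03 0.19 0.82] rows 3 per row [0.678 0.062 0.273]
```

Emit:
apply_moves([
  {"tx": 0.53, "ty": -0.34, "tz": -0.18, "roll": 0, "gripper": -1},
  {"tx": 0.53, "ty": -0.34, "tz": -0.18, "roll": 0, "gripper": -1},
  {"tx": 0.53, "ty": -0.34, "tz": -0.18, "roll": 0, "gripper": -1},
  {"tx": 0.53, "ty": -0.34, "tz": -0.18, "roll": 0, "gripper": -1},
  {"tx": 0.53, "ty": -0.34, "tz": -0.18, "roll": 0, "gripper": -1},
  {"tx": 0.53, "ty": -0.34, "tz": -0.18, "roll": 0, "gripper": -1},
  {"tx": 0.53, "ty": -0.34, "tz": -0.18, "roll": 0, "gripper": -1},
  {"tx": 0.53, "ty": -0.34, "tz": -0.18, "roll": 0, "gripper": -1},
  {"tx": 0.53, "ty": -0.34, "tz": -0.18, "roll": 0, "gripper": -1},
  {"tx": 0.53, "ty": -0.34, "tz": -0.18, "roll": 0, "gripper": -1},
  {"tx": 0.53, "ty": -0.34, "tz": -0.18, "roll": 0, "gripper": -1},
  {"tx": 0.53, "ty": -0.34, "tz": -0.18, "roll": 0, "gripper": -1},
])

```text
t: 64.82
position: [594.3, -16.0, 209.6]
orientation: [0.504, -0.346, 0.752, -0.244]
wrist_force: [-0.2, -0.5, -1.7]
width: 0.765
```

Emit:
apply_moves([
  {"tx": 0, "ty": 0, "tz": 0, "roll": 0.44, "gripper": -1},
  {"tx": 0, "ty": 0, "tz": 0, "roll": 0.44, "gripper": -1},
  {"tx": 0, "ty": 0, "tz": 0, "roll": 0.44, "gripper": -1},
  {"tx": 0, "ty": 0, "tz": 0, "roll": 0.44, "gripper": -1},
  {"tx": 0, "ty": 0, "tz": 0, "roll": 0.44, "gripper": -1},
  {"tx": 0, "ty": 0, "tz": 0, "roll": 0.44, "gripper": -1},
  {"tx": 0, "ty": 0, "tz": 0, "roll": 0.44, "gripper": -1},
  {"tx": 0, "ty": 0, "tz": 0, "roll": 0.44, "gripper": -1},
  {"tx": 0, "ty": 0, "tz": 0, "roll": 0.44, "gripper": -1},
  {"tx": 0, "ty": 0, "tz": 0, "roll": 0.44, "gripper": -1},
  {"tx": 0, "ty": 0, "tz": 0, "roll": 0.44, "gripper": -1},
  {"tx": 0, "ty": 0, "tz": 0, "roll": 0.43, "gripper": -1},
])

```text
t: 66.32
position: [594.4, -15.6, 209.6]
orientation: [0.559, -0.029, 0.828, -0.03]
wrist_force: [0.3, 0.1, -1.8]
width: 0.768
```

Run:
```python
from h import *
plan([(594,-16,155)])
I,D=read_camera("scene")
cv2.imwrite("pics/h.png",cv2.resize(I[100:280,220:460],None,fx=3,fy=3))
```

```text
tilt 68.1 az -1.1  q [-0.071  0.487  2.391  3.081  0.926 -0.072] pos [594.4 -15.6 209.6] w0.768 t66.33 F [ 0.3  0.1 -1.8]
x [-0.372 -0.082 -0.924] y [-0.014  0.996 -0.082] z [ 0.928 -0.017 -0.372]
[594. -16. 155.] units [2.03 0.16 0.8 ] rows 3 per row [0.676 0.055 0.266]
```

View pics/h.png

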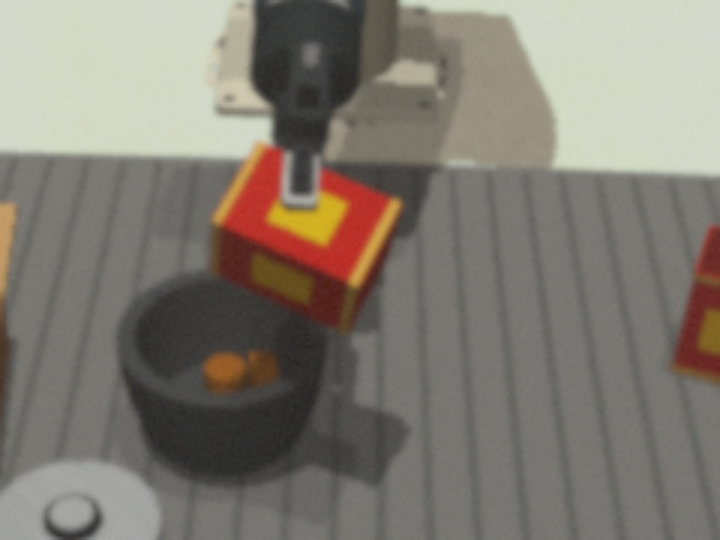

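Emit:
apply_moves([
  {"tx": 0.46, "ty": 0.04, "tz": 0.18, "roll": 0, "gripper": -1},
  {"tx": 0.46, "ty": 0.04, "tz": 0.18, "roll": 0, "gripper": -1},
  {"tx": 0.46, "ty": 0.04, "tz": 0.18, "roll": 0, "gripper": -1},
  {"tx": 0.46, "ty": 0.04, "tz": 0.18, "roll": 0, "gripper": -1},
  {"tx": 0, "ty": 0, "tz": 0, "roll": 0.4, "gripper": -1},
  {"tx": 0, "ty": 0, "tz": 0, "roll": 0.4, "gripper": -1},
  {"tx": 0, "ty": 0, "tz": 0, "roll": 0.4, "gripper": -1},
  {"tx": 0, "ty": 0, "tz": 0, "roll": 0.4, "gripper": -1},
  {"tx": 0, "ty": 0, "tz": 0, "roll": 0.4, "gripper": -1},
  {"tx": 0, "ty": 0, "tz": 0, "roll": 0.4, "gripper": -1},
  {"tx": 0, "ty": 0, "tz": 0, "roll": 0.4, "gripper": -1},
  {"tx": 0, "ty": 0, "tz": 0, "roll": 0.4, "gripper": -1},
])

```text
t: 67.88
position: [594.0, -15.8, 160.0]
orientation: [0.551, 0.168, 0.811, 0.103]
wrist_force: [-0.1, 0.5, -1.3]
width: 0.766
```

Emit:
apply_moves([
  {"tx": 0, "ty": 0, "tz": 0, "roll": 0.35, "gripper": -1},
  {"tx": 0, "ty": 0, "tz": 0, "roll": 0.35, "gripper": -1},
  {"tx": 0, "ty": 0, "tz": 0, "roll": 0.35, "gripper": -1},
  {"tx": 0, "ty": 0, "tz": 0, "roll": 0.35, "gripper": -1},
  {"tx": 0, "ty": 0, "tz": 0, "roll": 0.35, "gripper": -1},
  {"tx": 0, "ty": 0, "tz": 0, "roll": 0.35, "gripper": -1},
  {"tx": 0, "ty": 0, "tz": 0, "roll": 0.35, "gripper": -1},
  {"tx": 0, "ty": 0, "tz": 0, "roll": 0.35, "gripper": -1},
  {"tx": 0, "ty": 0, "tz": 0, "roll": 0.35, "gripper": -1},
  {"tx": 0, "ty": 0, "tz": 0, "roll": 0.35, "gripper": -1},
  {"tx": 0, "ty": 0, "tz": 0, "roll": 0, "gripper": -1},
  {"tx": 0, "ty": 0, "tz": 0, "roll": 0, "gripper": -1},
])

```text
t: 69.38
position: [593.9, -15.8, 160.0]
orientation: [0.505, 0.372, 0.74, 0.242]
wrist_force: [0.1, 0.3, -2.9]
width: 0.769
```

Emit:
apply_moves([
  {"tx": 0, "ty": 0, "tz": 0, "roll": 0.35, "gripper": -1},
  {"tx": 0, "ty": 0, "tz": 0, "roll": 0.35, "gripper": -1},
  {"tx": 0, "ty": 0, "tz": 0, "roll": 0, "gripper": -1},
  {"tx": 0, "ty": 0, "tz": 0, "roll": 0, "gripper": -1},
  {"tx": 0, "ty": 0, "tz": 0, "roll": 0, "gripper": -1},
  {"tx": 0, "ty": 0, "tz": 0, "roll": 0, "gripper": -1},
  {"tx": 0, "ty": 0, "tz": 0, "roll": 0, "gripper": -1},
  {"tx": 0, "ty": 0, "tz": 0, "roll": 0, "gripper": -1},
])

```text
t: 70.38
position: [593.8, -15.8, 159.9]
orientation: [0.492, 0.411, 0.719, 0.269]
wrist_force: [-0.3, 0.5, -1.5]
width: 0.771
```

Run:
```python
from h import *
tool()
I,D=read_camera("scene")
for r in nets.cut_out("scene","nut1")[:4]:
    P=cloud("scene",D,r["pixels"]);print(r["score"],r["xy"],np.round(np.median(P,0)))
cv2.imwrite("pics/i.png",cv2.resize(I[100:280,220:460],None,fx=3,fy=3))
```

```text
tilt 68.1 az -1.1  q [-0.071  0.645  2.387  3.086  1.079  1.025] pos [593.8 -15.8 159.9] w0.771 t70.38 F [-0.3  0.5 -1.5]
x [-0.179  0.855 -0.487] y [0.327 0.518 0.79 ] z [ 0.928 -0.017 -0.372]
```

View pics/i.png

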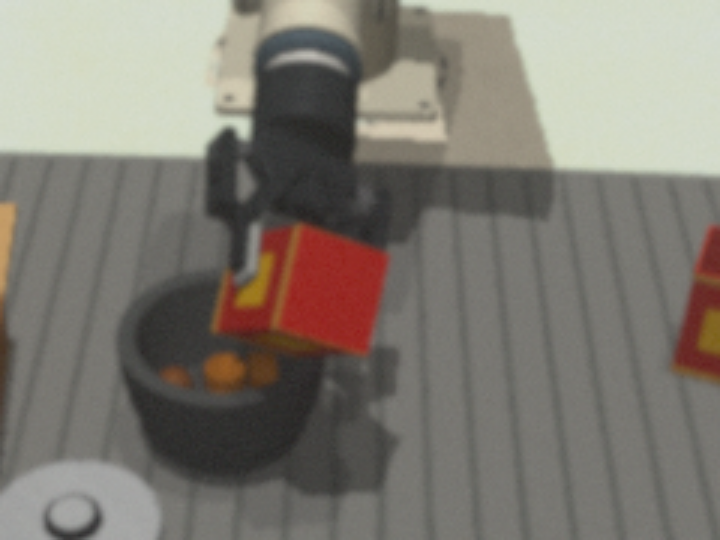

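Emit:
apply_moves([
  {"tx": 0, "ty": 0, "tz": 0, "roll": 0.3, "gripper": -1},
  {"tx": 0, "ty": 0, "tz": 0, "roll": 0.3, "gripper": -1},
  {"tx": 0, "ty": 0, "tz": 0, "roll": 0, "gripper": -1},
  {"tx": 0, "ty": 0, "tz": 0, "roll": 0, "gripper": -1},
  {"tx": 0, "ty": 0, "tz": 0, "roll": 0, "gripper": -1},
  {"tx": 0, "ty": 0, "tz": 0, "roll": 0, "gripper": -1},
  {"tx": -0.29, "ty": 0.47, "tz": -0.22, "roll": 0, "gripper": -1},
  {"tx": -0.29, "ty": 0.47, "tz": -0.22, "roll": 0, "gripper": -1},
  {"tx": -0.29, "ty": 0.47, "tz": -0.22, "roll": 0, "gripper": -1},
  {"tx": -0.29, "ty": 0.47, "tz": -0.22, "roll": 0, "gripper": -1},
])

```text
t: 71.72
position: [593.6, -20.9, 219.5]
orientation: [0.479, 0.443, 0.7, 0.29]
wrist_force: [0.8, 0.1, -1.4]
width: 0.767
```

Emit:
apply_moves([
  {"tx": 0, "ty": 0, "tz": 0, "roll": -0.9, "gripper": -1},
  {"tx": 0, "ty": 0, "tz": 0, "roll": -0.9, "gripper": -1},
  {"tx": 0, "ty": 0, "tz": 0, "roll": -0.9, "gripper": -1},
  {"tx": 0, "ty": 0, "tz": 0, "roll": -0.9, "gripper": -1},
  {"tx": 0, "ty": 0, "tz": 0, "roll": -0.9, "gripper": -1},
  {"tx": 0, "ty": 0, "tz": 0, "roll": -0.9, "gripper": -1},
  {"tx": 0, "ty": 0, "tz": 0, "roll": -0.9, "gripper": -1},
  {"tx": 0, "ty": 0, "tz": 0, "roll": -0.9, "gripper": -1},
  {"tx": 0, "ty": 0, "tz": 0, "roll": -0.9, "gripper": -1},
  {"tx": 0, "ty": 0, "tz": 0, "roll": -0.9, "gripper": -1},
  {"tx": 0, "ty": 0, "tz": 0, "roll": -0.9, "gripper": -1},
  {"tx": 0, "ty": 0, "tz": 0, "roll": -0.9, "gripper": -1},
])

```text
t: 73.22
position: [593.6, -20.8, 219.1]
orientation: [0.54, -0.204, 0.803, -0.148]
wrist_force: [0.2, -0.1, -0.8]
width: 0.768
```

Emit:
apply_moves([
  {"tx": 0, "ty": 0, "tz": 0, "roll": -0.9, "gripper": -1},
  {"tx": 0, "ty": 0, "tz": 0, "roll": -0.9, "gripper": -1},
  {"tx": 0, "ty": 0, "tz": 0, "roll": -0.9, "gripper": -1},
  {"tx": 0, "ty": 0, "tz": 0, "roll": -0.9, "gripper": -1},
  {"tx": 0, "ty": 0, "tz": 0, "roll": -0.9, "gripper": -1},
  {"tx": 0, "ty": 0, "tz": 0, "roll": -0.9, "gripper": -1},
  {"tx": 0, "ty": 0, "tz": 0, "roll": -0.9, "gripper": -1},
  {"tx": 0, "ty": 0, "tz": 0, "roll": -0.77, "gripper": -1},
  {"tx": 0, "ty": 0, "tz": 0, "roll": 0, "gripper": -1},
  {"tx": 0, "ty": 0, "tz": 0, "roll": 0, "gripper": -1},
])

```text
t: 74.47
position: [593.7, -20.8, 219.1]
orientation: [0.393, -0.58, 0.592, -0.399]
wrist_force: [-0.2, -0.4, -0.5]
width: 0.769
```

Run:
```python
from h import *
F=[]
for i in range(5):
    I,D=read_camera("scene");s=env.read_state();F.append(s["wrist_force"])
print(np.mean(F,0).round(3))
plan([(656,171,220),(656,171,70),(656,170.8,56.6)])
```

```text
[ 0.095 -0.177 -1.198]
tilt 68.1 az -1.1  q [-0.087  0.457  2.391  3.06   0.896 -1.545] pos [593.8 -20.8 219.2] w0.769 t74.72 F [-0.2 -0.2 -1.5]
x [-0.019 -1.     0.   ] y [-0.372  0.007 -0.928] z [ 0.928 -0.017 -0.372]
[656. 171. 220.] units [-7.72 -0.91  2.16] rows 8 per row [-0.965 -0.113  0.27 ]
[656. 171.  70.] units [-0.    5.57  2.23] rows 6 per row [-0.     0.928  0.372]
[656.  170.8  56.6] units [0.01 0.5  0.2 ] rows 1 per row [0.008 0.497 0.2  ]
```

Emit:
apply_moves([
  {"tx": -0.86, "ty": -0.1, "tz": 0.24, "roll": 0, "gripper": -1},
  {"tx": -0.86, "ty": -0.1, "tz": 0.24, "roll": 0, "gripper": -1},
  {"tx": -0.86, "ty": -0.1, "tz": 0.24, "roll": 0, "gripper": -1},
  {"tx": -0.86, "ty": -0.1, "tz": 0.24, "roll": 0, "gripper": -1},
  {"tx": -0.86, "ty": -0.1, "tz": 0.24, "roll": 0, "gripper": -1},
  {"tx": -0.86, "ty": -0.1, "tz": 0.24, "roll": 0, "gripper": -1},
  {"tx": -0.86, "ty": -0.1, "tz": 0.24, "roll": 0, "gripper": -1},
  {"tx": -0.86, "ty": -0.1, "tz": 0.24, "roll": 0, "gripper": -1},
  {"tx": -0.84, "ty": -0.1, "tz": 0.24, "roll": 0, "gripper": -1},
  {"tx": 0, "ty": 0.7, "tz": 0.28, "roll": 0, "gripper": -1},
  {"tx": 0, "ty": 0.7, "tz": 0.28, "roll": 0, "gripper": -1},
  {"tx": 0, "ty": 0.7, "tz": 0.28, "roll": 0, "gripper": -1},
])

```text
t: 76.22
position: [655.7, 171.2, 162.7]
orientation: [0.392, -0.58, 0.591, -0.4]
wrist_force: [-0.1, 0.1, -1.7]
width: 0.769
```

Emit:
apply_moves([
  {"tx": 0, "ty": 0.7, "tz": 0.28, "roll": 0, "gripper": -1},
  {"tx": 0, "ty": 0.7, "tz": 0.28, "roll": 0, "gripper": -1},
  {"tx": 0, "ty": 0.7, "tz": 0.28, "roll": 0, "gripper": -1},
  {"tx": 0, "ty": 0.7, "tz": 0.28, "roll": 0, "gripper": -1},
  {"tx": 0, "ty": 0.55, "tz": 0.22, "roll": 0, "gripper": -1},
  {"tx": 0, "ty": 0.3, "tz": 0.12, "roll": 0, "gripper": -1},
  {"tx": 0, "ty": 0, "tz": 0, "roll": 0, "gripper": -1},
  {"tx": 0, "ty": 0, "tz": 0, "roll": 0, "gripper": -1},
])

```text
t: 77.22
position: [655.8, 171.0, 65.5]
orientation: [0.392, -0.58, 0.591, -0.4]
wrist_force: [-0.8, 0.9, -1.2]
width: 0.768
```

Run:
```python
from h import *
tool()
I,D=read_camera("scene");r=nets.cut_out("scene","tin_1")
for r in r[:2]:
    P=cloud("scene",D,r["pixels"]);print(r["score"],np.round(np.percentile(P,[1,50,99],axis=0)))
```

```text
tilt 68.2 az -1.1  q [ 0.409  0.887  2.139  3.592  1.085 -1.625] pos [655.8 171.   65.5] w0.768 t77.22 F [-0.8  0.9 -1.2]
x [-0.019 -1.     0.   ] y [-0.372  0.007 -0.928] z [ 0.928 -0.017 -0.372]
0.79 [[613. 135.   3.]
 [678. 168.  77.]
 [683. 202. 114.]]
0.56 [[408. 281.   4.]
 [474. 319.  69.]
 [491. 361. 104.]]
```

Emit:
apply_moves([
  {"tx": 0, "ty": 0.15, "tz": 0.06, "roll": 0, "gripper": -1},
  {"tx": 0, "ty": 0.1, "tz": 0.04, "roll": 0, "gripper": -1},
  {"tx": 0, "ty": 0.07, "tz": 0.03, "roll": 0, "gripper": -1},
  {"tx": 0, "ty": 0, "tz": 0, "roll": 0, "gripper": -1},
  {"tx": 0, "ty": 0, "tz": 0, "roll": 0, "gripper": -1},
])

```text
t: 77.95
position: [655.8, 171.0, 56.6]
orientation: [0.392, -0.58, 0.591, -0.4]
wrist_force: [-0.5, -1.1, 0.6]
width: 0.768
```

Emit:
apply_moves([
  {"tx": 0, "ty": 0, "tz": 0, "roll": 0, "gripper": 1},
  {"tx": 0, "ty": 0, "tz": 0, "roll": 0, "gripper": 1},
  {"tx": 0, "ty": 0, "tz": 0, "roll": 0, "gripper": 1},
  {"tx": 0, "ty": 0, "tz": 0, "roll": 0, "gripper": 1},
  {"tx": 0, "ty": 0, "tz": 0, "roll": 0, "gripper": 1},
  {"tx": 0, "ty": 0.26, "tz": -0.65, "roll": 0, "gripper": 1},
  {"tx": 0, "ty": 0.26, "tz": -0.65, "roll": 0, "gripper": 1},
  {"tx": 0, "ty": 0.26, "tz": -0.65, "roll": 0, "gripper": 1},
  {"tx": 0, "ty": 0.26, "tz": -0.65, "roll": 0, "gripper": 1},
  {"tx": 0, "ty": 0.26, "tz": -0.65, "roll": 0, "gripper": 1},
  {"tx": 0, "ty": 0.26, "tz": -0.65, "roll": 0, "gripper": 1},
  {"tx": 0, "ty": 0.26, "tz": -0.65, "roll": 0, "gripper": 1},
])

```text
t: 79.45
position: [532.1, 173.3, 56.5]
orientation: [0.392, -0.58, 0.591, -0.4]
wrist_force: [-0.2, -0.5, -0.2]
width: 0.999
```

Emit:
apply_moves([
  {"tx": 0, "ty": -0.9, "tz": -0.36, "roll": 0, "gripper": 1},
  {"tx": 0, "ty": -0.9, "tz": -0.36, "roll": 0, "gripper": 1},
  {"tx": 0, "ty": -0.9, "tz": -0.36, "roll": 0, "gripper": 1},
  {"tx": 0, "ty": -0.9, "tz": -0.36, "roll": 0, "gripper": 1},
  {"tx": 0, "ty": -0.9, "tz": -0.36, "roll": 0, "gripper": 1},
  {"tx": 0, "ty": -0.9, "tz": -0.36, "roll": 0, "gripper": 1},
  {"tx": 0, "ty": 0, "tz": 0, "roll": 0, "gripper": 1},
])

```text
t: 80.32
position: [533.1, 173.6, 203.6]
orientation: [0.394, -0.579, 0.591, -0.4]
wrist_force: [0.4, 0.4, -0.6]
width: 1.0
```

Run:
```python
from h import *
tool()
I,D=read_camera("top");cv2.imwrite("pics/j.png",I);J=I[180:310,150:430]
cv2.imwrite("pics/j.png",cv2.resize(I[170:380,90:430],None,fx=2.3,fy=2.3))
for l in("puck1","nut1","tin_1","lid","pestle","cup_set"):
  for r in nets.cut_out("top",l)[:5]:
    P=cloud("top",D,r["pixels"])
    if r["score"]>.3:print(l,round(r["score"],2),np.round(r["xy"]),np.round(np.percentile(P,[2,50,98],axis=0)).tolist())
```

```text
tilt 68.3 az -1.0  q [ 0.575  0.507  2.402  3.805  1.003 -1.723] pos [533.1 173.6 203.6] w1.000 t80.33 F [ 0.4  0.4 -0.6]
x [-0.019 -1.    -0.001] y [-0.37   0.008 -0.929] z [ 0.929 -0.017 -0.37 ]
puck1 0.56 [367. 283.] [[513.0, -81.0, 44.0], [527.0, -67.0, 47.0], [540.0, -53.0, 50.0]]
puck1 0.5 [352. 283.] [[515.0, -48.0, 49.0], [528.0, -38.0, 57.0], [543.0, -29.0, 61.0]]
puck1 0.5 [370. 263.] [[553.0, -83.0, 26.0], [568.0, -66.0, 47.0], [583.0, -51.0, 51.0]]
nut1 0.6 [131. 330.] [[424.0, 331.0, 22.0], [433.0, 340.0, 31.0], [440.0, 354.0, 37.0]]
nut1 0.59 [139. 316.] [[451.0, 305.0, 67.0], [461.0, 315.0, 74.0], [472.0, 328.0, 80.0]]
nut1 0.56 [390. 276.] [[532.0, -116.0, 43.0], [545.0, -102.0, 52.0], [558.0, -91.0, 58.0]]
nut1 0.51 [126. 321.] [[439.0, 327.0, 47.0], [450.0, 339.0, 56.0], [465.0, 350.0, 61.0]]
tin_1 0.94 [122. 328.] [[409.0, 286.0, 7.0], [443.0, 344.0, 75.0], [489.0, 363.0, 106.0]]
tin_1 0.93 [229. 210.] [[613.0, 137.0, 3.0], [651.0, 176.0, 42.0], [679.0, 202.0, 105.0]]
lid 0.56 [510. 387.] [[282.0, -372.0, 5.0], [357.0, -318.0, 8.0], [431.0, -266.0, 24.0]]
pestle 0.88 [331. 352.] [[343.0, -36.0, 25.0], [412.0, -3.0, 37.0], [478.0, 30.0, 45.0]]
cup_set 0.6 [122. 327.] [[407.0, 247.0, 3.0], [443.0, 343.0, 73.0], [490.0, 363.0, 220.0]]
```

View pics/j.png

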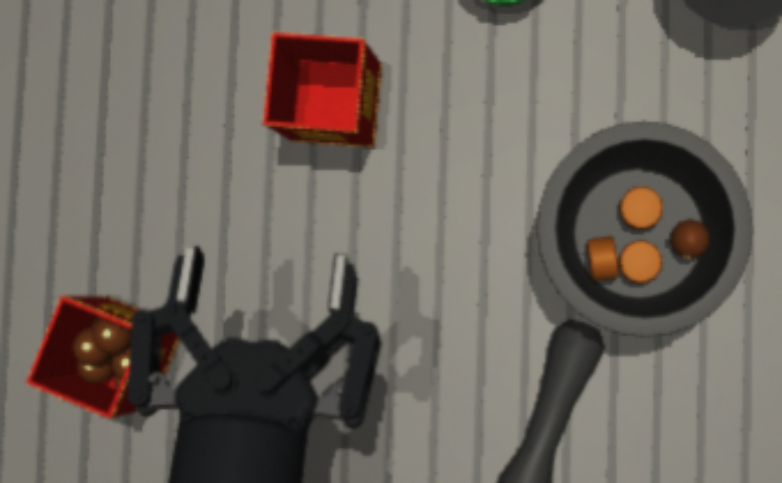

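```bash
python3 -c "
from h import *
print(env.job_done()); st()"
```

```text
the job is handed in; nothing more can be done
None
the job is handed in; nothing more can be done
```

I handed the job in at about 80 s, and my last overhead look showed everything in place. The interface reports no verdict, so I can't confirm that it passed.

**What I did**
- **Lid:** I slid it out of the grooves and laid it flat on the mat in front of the box.
- **Pucks:** There were three in the box, and I put all three into the mortar.
- **Tilting the tool:** The moves only allow a roll about the tool's own axis. I got the tool about 68° from vertical by pushing the arm repeatedly against its outer reach limit. With the gripper nearly level, rolling it then leaned and tipped the tin.
- **Feeling the tin:** I lifted the tin at about (646, 171), leaned it about 37° and held it for more than a second. The force readings gave 1.6–2.0 N, which is one or two nuts; seven would be about 2.4 N.
- **Pouring:** I tipped it slowly over the mortar to well past 105°, then set it back upright where it had stood.

**Last checks**
- **Mortar:** It held three pucks (one standing on its edge) and one nut.
- **Emptied tin:** It stood upright and showed no nuts. I didn't see a second nut in the overhead view, so I take it that this tin held only one.
- **Fuller tin:** I never touched it. It was upright with nuts visible, though part of it was hidden behind the gripper, so I didn't count all seven.
- **Lid and pestle:** The lid was flat on the mat and the pestle was where it started.
- **Measuring cups:** The network's last reading for them was a false match on the fuller tin, so I have no final measurement. Nothing I did went near them.

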